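# Load gas purifier cartridges and zero the gauge

### The arm

A 7-joint arm with a two-finger parallel gripper is mounted at the origin on the work surface. World frame = base frame: x ahead of the robot, y to its left, z up, the work surface at z = 0. Lengths are in m, angles in rad, forces in N, time in s.
With the tool pointing down it reaches from about 0.4 to 0.9 m from the base axis. Payload 5.5 kg.
Tool frame: the origin (TCP) lies at the very end of the fingers, on their centre line; the grasp point (between the pads) lies 19 mm behind it; z points along the fingers, x is the direction in which the jaws open and shut, and the axes are right-handed (so a half turn about z gives the same grasp; the last joint's range is limited). The gripper opens to 92 mm and grips with 3 to 60 N. Pads are 19 mm wide; open, the fingers measure 130 mm over their backs; the gripper's body (75 mm by 190 mm) begins 47 mm behind the grasp point.
Start: joints at [-1.007, 0.501, -0.427, 1.55, 0.221, 1.138, -0.21], TCP at [0.193, 0.621, 0.227] pointing down, gripper open.
Joint ranges: [-2.88, 2.88], [-0.31, 2.03], [-1.54, 1.56], [0.2, 2.42], [-1.41, 4.55], [0.19, 2.02], [-2.57, 2.57]. Speed limits (rad/s): [2.57, 2.57, 3.14, 3.14, 3.14, 3.14, 3.14].

### API

Orientations are given as [roll, pitch, yaw] about the fixed x, y, z axes, in that order (R = Rz(yaw) Ry(pitch) Rx(roll)).
In Python, from station import arm, viewer, workorder gives the robot as it stands.
- The arm moves only by the tool arm_command, never from a script. Its argument "steps" is a list of rows, each a list of 7 numbers: the shift along the tool's x, y, z normalised to -1 to 1, where 1 is 0.3 m, then the turn, a rotation vector about the tool's x, y, z normalised to -1 to 1, where 1 is 90 degrees, then the closure, from 0 (fully open) to 1 (shut). A call has exactly 5 rows; each row is the pose to reach, as a shift and turn from the pose measured when the call began, along the tool's axes at that moment; what a row does not reach only later rows make up. A row lasts 1/12 s, in which the tool goes at most 41.7 mm and 7.16 degrees, less where a joint would pass 70% of its speed; a pose out of reach is approached as far as the arm can. A call with a number of a shift or a turn outside -1 to 1 is refused whole. A call with a gripper value outside its range is refused whole. The fingers move at their own pace and stop on an object; "grip_force" is the grip in N (left out, the last holds). Time passes only in rows, so rows that repeat a pose let the fingers close, or fill a call up. It gives the time, the measured TCP pose, the force and the opening at its end, in the units of the state.
- arm.read_state(): the state, without advancing time (a new reading comes with each control period).
- viewer.snapshot(name): name is "side" or "top" or "wrist"; returns a dict with "frame" (480x640x3 uint8, red, green, blue), "fx", "fy", "cx", "cy" (pixels), "R" (3x3) and "t" (3): a world point X has camera coordinates R X + t. Camera axes: x right, y down, z forward; pixel columns grow to the right and rows downward; lengths in m; the calibration is good to about 2 mm. A picture is of the moment at which its call begins. There is no depth.
- workorder.sign_off(): hands the job in, once; it reports no verdict.
The state is a dict: "t": time; "joint_pos": joint angles; "qd": joint speeds; "effort": joint torques, N m; "tcp_pos": TCP position; "orientation": TCP orientation; "wrist_force": force on the tool from outside, world axes, zero at the start; "moment": the same for the moment, N m; "finger_gap": finger opening in m.
Only numpy, scipy, OpenCV 4.12 (cv2) and the standard library are available. Lean on these libraries where they do the work, as an engineer would, in place of code of your own. Each camera call takes 0.05 s, during which the arm holds its last target.

### The job

Change the gas purifier cartridges: take every used, slim-tubed cartridge out of the spring-loaded rack and put it in the tray, and fit every fresh, thick-tubed cartridge from the mat into the rack, one to a bay (any bay, either way round), pressing one end against the bay's spring plate and tipping the other end down behind the fixed stop, so that it lies level and fully home. Only when all that is done, turn the gauge's zero knob until its pointer stands on the zero mark; leave the bottle, the jar and the wrench where they are.

Things in the scene. Friction and masses are not known exactly. Their poses are not given: they have to be found in the camera images.
- fresh1: fresh cartridge: a bare aluminium tube 27 mm in diameter between two steel hexagon end fittings, 30 mm across flats (34.6 mm over corners), each 22 mm long; 120 mm long over all, flat ends, both alike, about 0.22 kg. Origin at its middle, x along its length. It starts lying on the mat on a hexagon flat, its axis 15 mm above the mat. Two or three fresh ones are there
- fresh2: fresh cartridge: a bare aluminium tube 27 mm in diameter between two steel hexagon end fittings, 30 mm across flats (34.6 mm over corners), each 22 mm long; 120 mm long over all, flat ends, both alike, about 0.22 kg. Origin at its middle, x along its length. It starts lying on the mat on a hexagon flat, its axis 15 mm above the mat. Two or three fresh ones are there
- fresh3: fresh cartridge: a bare aluminium tube 27 mm in diameter between two steel hexagon end fittings, 30 mm across flats (34.6 mm over corners), each 22 mm long; 120 mm long over all, flat ends, both alike, about 0.22 kg. Origin at its middle, x along its length. It starts lying on the mat on a hexagon flat, its axis 15 mm above the mat. Two or three fresh ones are there
- used1: used cartridge: as a fresh one (same hexagon end fittings, 120 mm long, about 0.22 kg), but its tube is slim, 21 mm in diameter. Origin at its middle, x along its length. It starts home in bay 1, held by the spring; to come out it must be pushed some 3 to 7 mm against the spring and tipped up at the stop end. Two or three used ones are there
- used2: used cartridge: as a fresh one (same hexagon end fittings, 120 mm long, about 0.22 kg), but its tube is slim, 21 mm in diameter. Origin at its middle, x along its length. It starts home in bay 2, held by the spring; to come out it must be pushed some 3 to 7 mm against the spring and tipped up at the stop end. Two or three used ones are there
- used3: used cartridge: as a fresh one (same hexagon end fittings, 120 mm long, about 0.22 kg), but its tube is slim, 21 mm in diameter. Origin at its middle, x along its length. It starts home in bay 3, held by the spring; to come out it must be pushed some 3 to 7 mm against the spring and tipped up at the stop end. Two or three used ones are there
- mat: fixed black rubber mat, 150 x 230 x 3 mm, on the bench; origin under its centre, its y along the 230 mm. The fresh cartridges start on it side by side, about 78 mm apart along its y, each roughly along its x
- tray: fixed open grey tray for the used cartridges, 180 x 200 mm (along its x and y) and 35 mm high outside, walls and floor 5 mm; origin on the bench under its centre
- rack: fixed rack on an aluminium base 12 mm thick, 208 x 214 mm, with three parallel bays 75 mm apart along its y, each running along its x: a sprung steel plate in front of a grey housing at the -x end (nearer the robot), a fixed steel stop at the +x end, two black saddles between, and the middle open down to the base. Origin on the bench under the middle bay's seat centre
- bay1 (a point): seat centre of bay 1 (rack's +y side): where the middle of a cartridge lies when home, 41 mm above the bench; axes as the rack's, x from spring plate to stop. Saddle floors lie 15 mm below it, at x -72 to -44 and 38 to 60 mm, with outward-sloping side guides (26 mm apart at the floor, about 44 mm at their tops, 10 mm above the axis)
- bay2 (a point): seat centre of bay 2 (middle): where the middle of a cartridge lies when home, 41 mm above the bench; axes as the rack's, x from spring plate to stop. Saddle floors lie 15 mm below it, at x -72 to -44 and 38 to 60 mm, with outward-sloping side guides (26 mm apart at the floor, about 44 mm at their tops, 10 mm above the axis)
- bay3 (a point): seat centre of bay 3 (rack's -y side): where the middle of a cartridge lies when home, 41 mm above the bench; axes as the rack's, x from spring plate to stop. Saddle floors lie 15 mm below it, at x -72 to -44 and 38 to 60 mm, with outward-sloping side guides (26 mm apart at the floor, about 44 mm at their tops, 10 mm above the axis)
- spring1 (a joint): how far bay 1's spring plate is pushed back, 0 to 0.024 m; 1.6 N at first plus 0.4 N per mm. At 0 its face is 50 mm to -x of the seat centre; it is 32 mm wide, from 14 mm below to 20 mm above the seat axis. A home cartridge holds it 0.010 back; tipping in needs about 0.014 to 0.017
- spring2 (a joint): how far bay 2's spring plate is pushed back, 0 to 0.024 m; 1.6 N at first plus 0.4 N per mm. At 0 its face is 50 mm to -x of the seat centre; it is 32 mm wide, from 14 mm below to 20 mm above the seat axis. A home cartridge holds it 0.010 back; tipping in needs about 0.014 to 0.017
- spring3 (a joint): how far bay 3's spring plate is pushed back, 0 to 0.024 m; 1.6 N at first plus 0.4 N per mm. At 0 its face is 50 mm to -x of the seat centre; it is 32 mm wide, from 14 mm below to 20 mm above the seat axis. A home cartridge holds it 0.010 back; tipping in needs about 0.014 to 0.017
- stop (a point): top of the inner face of the middle bay's fixed stop (the other bays' are alike): 60 mm to +x of the seat centre, 47 mm above the bench, 6 mm above the seat axis; the stop is 10 mm thick and 40 mm wide
- housing (a point): middle of the top front edge of the grey spring housing: 80 mm to -x of the middle seat centre, 61 mm above the bench; the housing runs 45 mm back from here to -x and across all three bays
- gauge: fixed gauge lying face up: grey drum 104 mm in diameter on a round aluminium foot of 110 mm, white dial 31 mm above the bench with short thin ticks and one long thick black zero mark towards the gauge's +x, with a black nub on the rim outside it. Origin on the bench on the knob's axis
- zero_mark (a point): the outer end of the zero mark on the dial, 48 mm from the knob's axis
- zero_knob (a joint): angle of the zero knob in rad: 0 = pointer on the zero mark, growing anticlockwise seen from above; it turns from -0.4 to 1.8, needs about 0.06 N m and stays where it is left
- knob_grip (a point): point on the upright axis of the zero knob, 58 mm above the bench. The knob is a black disc 52 mm in diameter with an upright grip bar 52 mm long, 15 mm thick and from 38 to 71 mm above the bench; this point's x runs along the bar towards the pointer, a thin black nose low down that reaches 46 mm from the axis; a white line on the bar's top marks the same end
- solvent_bottle: brown bottle, 60 mm in diameter, 130 mm high; leave it alone. Origin under its centre
- septa_jar: white jar, 56 mm in diameter, 60 mm high; leave it alone. Origin under its centre
- wrench: wrench 160 mm long lying on the bench; leave it alone
Mind the look-alikes: they are no part of the job. Leave any green or orange look-alike of the fresh2 alone.

How it is judged:
On the way, in this order (a step that is already met when the one before it is completed fails the run):
1. every used cartridge is in the tray and every fresh one lies home in a bay (x of used1 in the frame of tray between -0.085 and 0.085 m and y of used1 in the frame of tray between -0.095 and 0.095 m and z of each of used1, used2, used3 in the frame of tray below 0.06 m and x of used2 in the frame of tray between -0.085 and 0.085 m and y of used2 in the frame of tray between -0.095 and 0.095 m and x of used3 in the frame of tray between -0.085 and 0.085 m and y of used3 in the frame of tray between -0.095 and 0.095 m and ((distance between fresh1 and bay1 below 0.006 m and angle between the x axis of fresh1 and the x axis of bay1, either way round below 0.06 rad) or (distance between fresh1 and bay2 below 0.006 m and angle between the x axis of fresh1 and the x axis of bay2, either way round below 0.06 rad) or (distance between fresh1 and bay3 below 0.006 m and angle between the x axis of fresh1 and the x axis of bay3, either way round below 0.06 rad)) and ((distance between fresh2 and bay1 below 0.006 m and angle between the x axis of fresh2 and the x axis of bay1, either way round below 0.06 rad) or (distance between fresh2 and bay2 below 0.006 m and angle between the x axis of fresh2 and the x axis of bay2, either way round below 0.06 rad) or (distance between fresh2 and bay3 below 0.006 m and angle between the x axis of fresh2 and the x axis of bay3, either way round below 0.06 rad)) and ((distance between fresh3 and bay1 below 0.006 m and angle between the x axis of fresh3 and the x axis of bay1, either way round below 0.06 rad) or (distance between fresh3 and bay2 below 0.006 m and angle between the x axis of fresh3 and the x axis of bay2, either way round below 0.06 rad) or (distance between fresh3 and bay3 below 0.006 m and angle between the x axis of fresh3 and the x axis of bay3, either way round below 0.06 rad))), for 0.3 s.
2. then the zero knob's pointer is turned to the zero mark (value of joint zero_knob between -0.08 and 0.08 rad), for 0.2 s.
At the end, for the whole second after the job is handed in: every used cartridge present lies at rest in the tray (middle inside the walls, under 60 mm above the bench), every fresh one at rest in a bay (middle within 6 mm of the seat centre, length within 0.06 rad of the bay), and the zero knob reads zero within 0.08 rad (all of step 1 and all of step 2 and linear speed of each of fresh1, fresh2, fresh3, used1, used2, used3 below 0.02 m/s); the robot touches nothing.
It fails at once if the bottle, the jar or the wrench is shifted by more than 40 mm (distance of any of solvent_bottle, wrench, septa_jar from where it was at the start of the episode above 0.04 m).
Of fresh1, fresh2, fresh3 only 2 to 3 are there at a start; the rules pass over those that are not, and their reading is None.
Of used1, used2, used3 only 2 to 3 are there at a start; the rules pass over those that are not, and their reading is None.
At some moment in a run one of fresh1, fresh2, fresh3 may be knocked a few centimetres aside while the robot is not near it.
Once in a run the grip may slacken for a moment while it holds something.
It also fails if it takes over 210 s, if anything falls off the work surface, if the arm or the gripper's body presses on something with over 40 N, if the wrist force passes 120 N, or if a joint passes its speed limit or range.

## Working session

There is one attempt and no reset: what is moved stays moved. The work goes in short steps, Python scripts to look and compute and a tool call to move; the robot and the scene stay as the last step left them, time stands still between calls to the robot, and variables do not carry over. Pictures are saved under pics/ and viewed, and the job is handed in when it is done.

Besides the shell and the picture viewer there is one more tool, called after "Call:" as a command line: name --pt "numbers of a row" for each row, then --argument value for the rest. arm_command: Moves the arm, as the interface text tells. Its arguments: {"type":"object","properties":{"steps":{"type":"array","items":{"type":"array","items":{"type":"number","minimum":-1,"maximum":1}}},"grip_force":{"type":"number"}},"required":["steps"]}

```bash
ls; mkdir -p pics
cat > h.py <<'E'
import numpy as np,cv2,json
from station import arm,viewer,workorder
from scipy.spatial.transform import Rotation as Ro
def snap(n,f):
    s=viewer.snapshot(n); cv2.imwrite('pics/'+f+'.png',s['frame'][:,:,::-1]); 
    return s
def proj(s,X):
    c=np.array(s['R'])@np.array(X,float)+np.array(s['t']); return np.array([s['fx']*c[0]/c[2]+s['cx'],s['fy']*c[1]/c[2]+s['cy']])
def ray(s,u,v,z):
    R=np.array(s['R']);t=np.array(s['t']);o=-R.T@t
    d=R.T@np.array([(u-s['cx'])/s['fx'],(v-s['cy'])/s['fy'],1]);return o+d*(z-o[2])/d[2]
E
python3 - <<'E'
from h import *
import pickle
for n in['side','top','wrist']:
    s=snap(n,n+'0');pickle.dump(s,open(n+'0.pkl','wb'));print(n,-np.array(s['R']).T@s['t'],s['fx'])
print(arm.read_state())
E
```

```text
pics
side [ 0.33069729 -1.11071305  0.78270651] 506.33266094933924
top [ 0.42678423 -0.06485244  1.17447761] 534.6017670136947
wrist [0.12062738 0.64146064 0.38309365] 394.5622018392511
{'t': 0.15, 'joint_pos': array([-1.00680069,  0.50168514, -0.42685126,  1.55121626,  0.22082157,
        1.13829239, -0.21030953]), 'qd': array([ 1.47924197e-05, -1.86877702e-03, -1.86199149e-03, -2.58829476e-03,
       -6.14126772e-04, -8.69436137e-04,  5.75861906e-04]), 'effort': array([-6.81193953e-03, -5.67103529e+01, -5.82504317e+00, -2.79454207e+01,
       -6.85704430e-02,  2.64593214e-02,  1.01412693e-04]), 'tcp_pos': array([0.19244109, 0.62028595, 0.22588293]), 'orientation': array([-3.14153201e+00,  1.54349449e-03,  1.27006126e+00]), 'wrist_force': array([ 0.2832782 ,  0.02614912, -0.03312102]), 'moment': array([-0.05080012, -0.04475935,  0.03359739]), 'finger_gap': 0.09177571321828644}
```

View pics/top0.png

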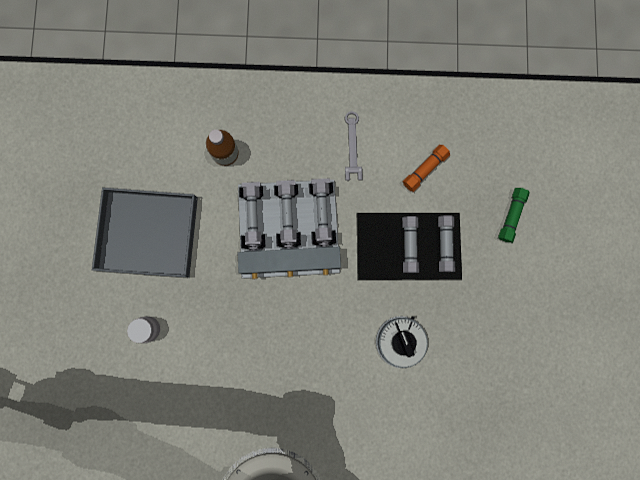

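View pics/side0.png

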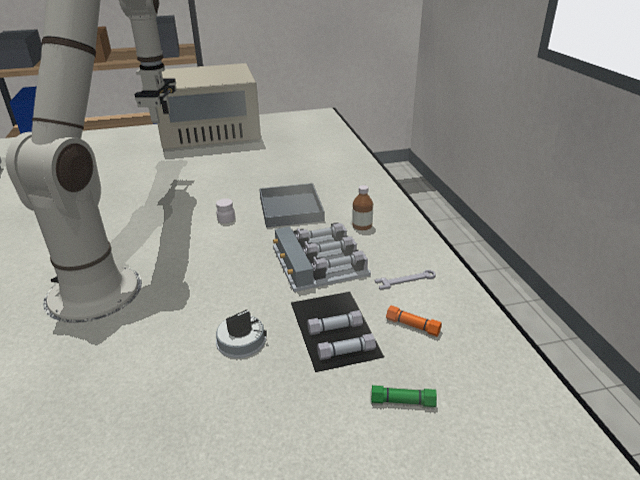

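View pics/wrist0.png

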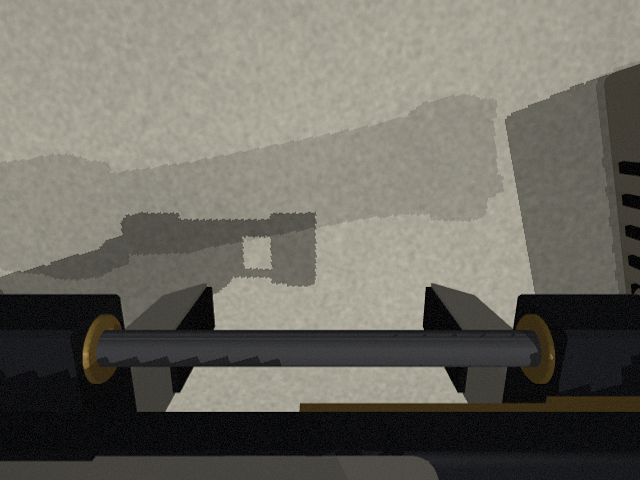

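Run:
```python
import cv2
i=cv2.imread('pics/top0.png')
cv2.imwrite('pics/topA.png',cv2.resize(i[170:285,230:350],None,fx=5,fy=5,interpolation=2))
cv2.imwrite('pics/topB.png',cv2.resize(i[205:375,350:470],None,fx=5,fy=3.5,interpolation=2))
i=cv2.imread('pics/side0.png')
cv2.imwrite('pics/sideA.png',cv2.resize(i[210:370,210:390],None,fx=4,fy=3.7,interpolation=2))
```

```text
(no output)
```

View pics/topA.png

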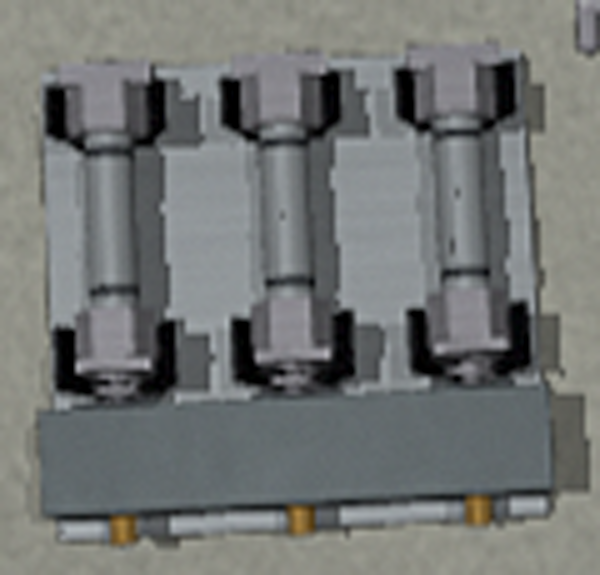

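View pics/topB.png

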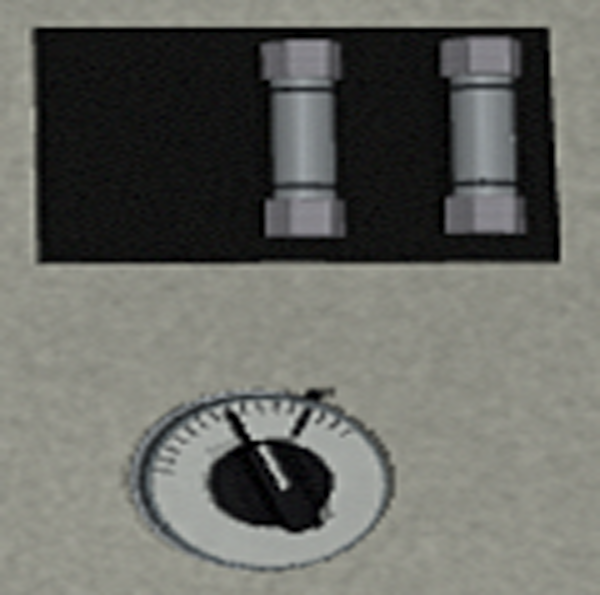

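View pics/sideA.png

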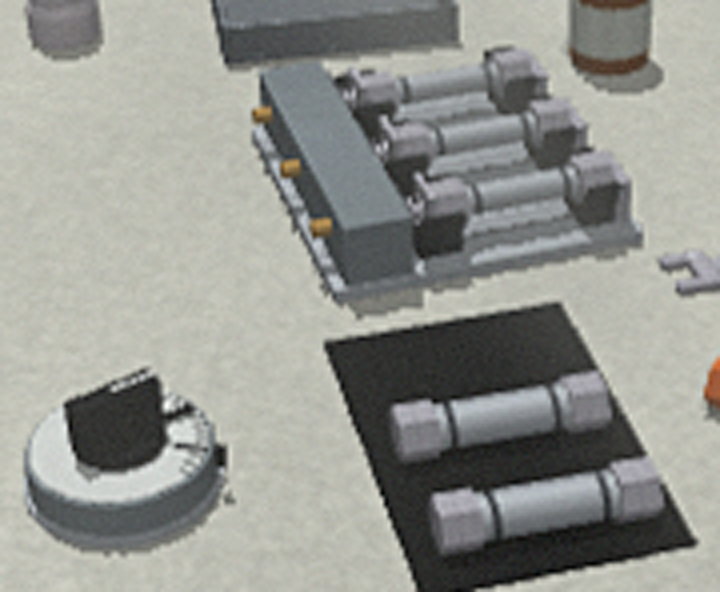

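Run:
```python
from h import *
import pickle
s=pickle.load(open('top0.pkl','rb'))
A=lambda x,y:(230+(x-2)/5,170+(y-2)/5)
B=lambda x,y:(350+(x-2)/5,205+(y-2)/3.5)
for n,p,z in [('b1 stop end',A(104,100),.056),('b1 spr',A(113,330),.056),('b2 stop',A(280,92),.056),('b2 spr',A(288,325),.056),('b3 stop',A(455,82),.056),('b3spr',A(465,315),.056),
 ('hous FL',A(38,410),.061),('hous FR',A(548,385),.061),('f1 far',B(300,60),.03),('f1 near',B(305,215),.03),('f2 far',B(480,57),.03),('f2 near',B(486,213),.03),('knob',B(272,480),.04),('zero',B(312,410),.031),('ptr',B(228,412),.035),
 ('trayTL',(103,188),.035),('trayTR',(201,195),.035),('trayBL',(93,270),.035),('trayBR',(194,277),.035),('matTL',(357,213),.003),('matTR',(460,213),.003)]:
    print(n,ray(s,*p,z).round(4))
```

```text
b1 stop end [0.658  0.0656 0.056 ]
b1 spr [0.5597 0.0574 0.056 ]
b2 stop [ 0.6639 -0.009   0.056 ]
b2 spr [ 0.5641 -0.016   0.056 ]
b3 stop [ 0.6707 -0.0834  0.056 ]
b3spr [ 0.5706 -0.0904  0.056 ]
hous FL [0.5246 0.0866 0.061 ]
hous FR [ 0.5415 -0.1259  0.061 ]
f1 far [ 0.6038 -0.2793  0.03  ]
f1 near [ 0.5077 -0.282   0.03  ]
f2 far [ 0.6082 -0.3578  0.03  ]
f2 near [ 0.5112 -0.3602  0.03  ]
knob [ 0.3481 -0.2673  0.04  ]
zero [ 0.3896 -0.2856  0.031 ]
ptr [ 0.3876 -0.2493  0.035 ]
trayTL [0.6557 0.385  0.035 ]
trayTR [0.6471 0.1738 0.035 ]
trayBL [0.4788 0.3921 0.035 ]
trayBR [0.4702 0.1788 0.035 ]
matTL [ 0.6237 -0.1669  0.003 ]
matTR [ 0.6308 -0.397   0.003 ]
```

```bash
cat >> h.py <<'E'
YR=np.pi/2+0.078
def target_R(yaw,tilt=0):
    # tilt about tool x axis afterwards
    return Ro.from_euler('xyz',[np.pi,0,yaw])*Ro.from_rotvec([tilt,0,0])
def rel(p,yaw=YR,tilt=0):
    st=arm.read_state();R=Ro.from_euler('xyz',st['orientation'])
    d=R.inv().apply(np.array(p)-st['tcp_pos'])/0.3
    r=(R.inv()*target_R(yaw,tilt)).as_rotvec()/(np.pi/2)
    m=np.abs(d).max()
    print('shift',d.round(3),'turn',r.round(3),'| n rows trans',np.ceil(np.linalg.norm(d)*.3/.0417),'tcp',st['tcp_pos'].round(4),'gap',round(st['finger_gap'],4),'F',st['wrist_force'].round(1),'t',round(st['t'],2))
E
python3 -c "
from h import *
rel([.62,-.012,.26])"
```

```text
shift [-1.591  1.986 -0.111] turn [-0.     0.001 -0.241] | n rows trans 19.0 tcp [0.1924 0.6203 0.2259] gap 0.0918 F [ 0.3  0.  -0. ] t 0.15
```

Call:
arm_command --pt "-0.6 0.75 -0.04 0 0 -0.241 0.4" --pt "-0.6 0.75 -0.04 0 0 -0.241 0.4" --pt "-0.6 0.75 -0.04 0 0 -0.241 0.4" --pt "-0.6 0.75 -0.04 0 0 -0.241 0.4" --pt "-0.6 0.75 -0.04 0 0 -0.241 0.4"

```text
t: 0.57
tcp_pos: [0.3093, 0.4469, 0.2346]
orientation: [-3.141, 0.002, 1.65]
wrist_force: [1.8, 0.7, 1.3]
finger_gap: 0.063
```

```bash
python3 -c "
from h import *
rel([.62,-.012,.26])"
```

```text
shift [-1.607  0.912 -0.083] turn [-0.001  0.001  0.001] | n rows trans 14.0 tcp [0.3093 0.4469 0.2346] gap 0.063 F [1.8 0.7 1.3] t 0.57
```

Call:
arm_command --pt "-0.96 0.547 -0.05 0 0 0 0.4" --pt "-0.96 0.547 -0.05 0 0 0 0.4" --pt "-0.96 0.547 -0.05 0 0 0 0.4" --pt "-0.96 0.547 -0.05 0 0 0 0.4" --pt "-0.96 0.547 -0.05 0 0 0 0.4"

```text
t: 0.98
tcp_pos: [0.4261, 0.2745, 0.2445]
orientation: [-3.141, 0.002, 1.65]
wrist_force: [0.4, 0.6, 0.0]
finger_gap: 0.0547
```

Call:
arm_command --pt "-0.96 0.547 -0.05 0 0 0 0.4" --pt "-0.96 0.547 -0.05 0 0 0 0.4" --pt "-0.96 0.547 -0.05 0 0 0 0.4" --pt "-0.96 0.547 -0.05 0 0 0 0.4" --pt "-0.96 0.547 -0.05 0 0 0 0.4"

```text
t: 1.4
tcp_pos: [0.5427, 0.1022, 0.2541]
orientation: [-3.141, 0.002, 1.65]
wrist_force: [1.2, 0.6, 0.8]
finger_gap: 0.055
```

```bash
python3 -c "
from h import *
rel([.62,-.012,.26])"
```

```text
shift [-0.4    0.227 -0.019] turn [-0.001  0.001  0.001] | n rows trans 4.0 tcp [0.5427 0.1022 0.2541] gap 0.055 F [1.2 0.6 0.8] t 1.4
```

Call:
arm_command --pt "-0.4 0.227 -0.02 0 0 0 0.4" --pt "-0.4 0.227 -0.02 0 0 0 0.4" --pt "-0.4 0.227 -0.02 0 0 0 0.4" --pt "-0.4 0.227 -0.02 0 0 0 0.4" --pt "-0.4 0.227 -0.02 0 0 0 0.4"

```text
t: 1.82
tcp_pos: [0.6216, -0.0184, 0.2595]
orientation: [-3.14, 0.005, 1.642]
wrist_force: [-0.2, -0.8, -0.3]
finger_gap: 0.055
```

```bash
python3 -c "
from h import *
import pickle
s=snap('wrist','w1');pickle.dump(s,open('w1.pkl','wb'))
print(np.array(s['R']).round(3),-np.array(s['R']).T@s['t'],s['fx'],s['cx'],s['cy'])
rel([.62,-.012,.26])"
```

```text
[[-0.072  0.997 -0.004]
 [ 0.959  0.07   0.273]
 [ 0.273  0.016 -0.962]] [ 0.54670655 -0.02369654  0.41696617] 394.5622018392511 318.3821332645543 243.19003735657114
shift [ 0.009 -0.001 -0.002] turn [-0.001  0.002 -0.002] | n rows trans 1.0 tcp [ 0.6204 -0.0147  0.2595] gap 0.0552 F [-0.3  1.7  0.2] t 1.87
```

View pics/w1.png

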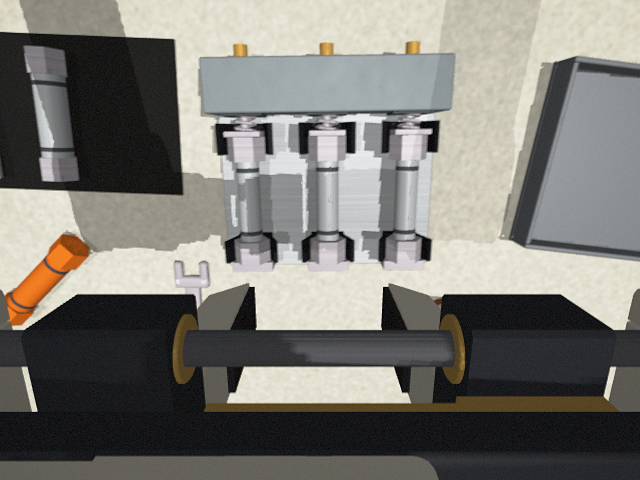

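Run:
```python
import cv2
i=cv2.imread('pics/w1.png')
cv2.imwrite('pics/w1a.png',cv2.resize(i[40:280,195:460],None,fx=3,fy=2.5,interpolation=2))
```

```text
(no output)
```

View pics/w1a.png

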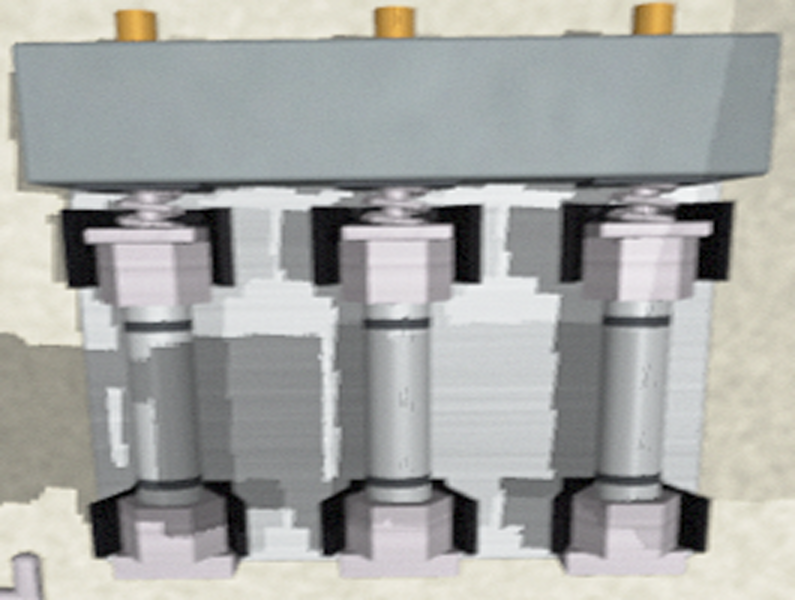

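Run:
```python
from h import *
import pickle
s=pickle.load(open('w1.pkl','rb'))
A=lambda x,y:(195+(x-1)/3,40+(y-.75)/2.5)
P={}
for n,p,z in [('b3 tubeN',A(158,340),.041),('b3 tubeF',A(168,470),.041),('b2 tubeN',A(397.5,340),.041),('b2 tubeF',A(400,470),.041),('b1 tubeN',A(637,335),.041),('b1F',A(631,465),.041),
 ('hFL',A(30,188),.061),('hFR',A(768,175),.061),('b2 hexspring ring n',A(398,323),.051),('ring f',A(399,483),.051),('b2 stop edge',A(402,556),.053),('b3',A(172,560),.053),('b1',A(626,552),.053),('b3 ring n',A(158,326),.051),('f',A(169,487),.051),('b1 ring n',A(637,321),.051),('f',A(630,481),.051)]:
    P[n]=ray(s,*p,z); print(n,P[n].round(4))
```

```text
b3 tubeN [ 0.5922 -0.0893  0.041 ]
b3 tubeF [ 0.6425 -0.0849  0.041 ]
b2 tubeN [ 0.5867 -0.014   0.041 ]
b2 tubeF [ 0.637  -0.0093  0.041 ]
b1 tubeN [0.5794 0.0609 0.041 ]
b1F [0.6296 0.0656 0.041 ]
hFL [ 0.5405 -0.1236  0.061 ]
hFR [0.5213 0.0864 0.061 ]
b2 hexspring ring n [ 0.5795 -0.0146  0.051 ]
ring f [ 0.6397 -0.0096  0.051 ]
b2 stop edge [ 0.6684 -0.0064  0.053 ]
b3 [ 0.6755 -0.0807  0.053 ]
b1 [0.6615 0.0657 0.053 ]
b3 ring n [ 0.5859 -0.0877  0.051 ]
f [ 0.6467 -0.0828  0.051 ]
b1 ring n [0.5735 0.058  0.051 ]
f [0.6336 0.0638 0.051 ]
```

```bash
sed -i 's/^YR=.*/YR=np.pi\/2+0.088/' h.py
cat >> h.py <<'E'
PSI=0.088
BX=np.array([np.cos(PSI),np.sin(PSI)]);BY=np.array([-BX[1],BX[0]])
B2=np.array([0.610,-0.012]);BAY={2:B2,1:B2+.075*BY,3:B2-.075*BY}
def bay(k,z,dx=0,dy=0): return [*(BAY[k]+dx*BX+dy*BY),z]
E
python3 -c "
from h import *
rel(bay(1,.10))
rel(bay(1,.026))"
```

```text
shift [ 0.263 -0.036  0.531] turn [-0.001  0.002 -0.009] | n rows trans 5.0 tcp [ 0.6204 -0.0147  0.2595] gap 0.0552 F [-0.3  1.7  0.2] t 1.87
shift [ 0.263 -0.036  0.778] turn [-0.001  0.002 -0.009] | n rows trans 6.0 tcp [ 0.6204 -0.0147  0.2595] gap 0.0552 F [-0.3  1.7  0.2] t 1.87
```

Call:
arm_command --pt "0.2 -0.036 0.12 0 0 -0.009 0.4" --pt "0.263 -0.036 0.25 0 0 -0.009 0.4" --pt "0.263 -0.036 0.38 0 0 -0.009 0.4" --pt "0.263 -0.036 0.5 0 0 -0.009 0.4" --pt "0.263 -0.036 0.531 0 0 -0.009 0.4"

```text
t: 2.28
tcp_pos: [0.599, 0.0674, 0.0959]
orientation: [-3.134, 0.0, 1.665]
wrist_force: [-0.3, -0.1, 0.3]
finger_gap: 0.0551
```

```bash
python3 -c "
from h import *
s=snap('wrist','w2')
rel(bay(1,.026))
for z in(.041,.1):print(proj(s,bay(1,z)),proj(s,bay(1,z,.06)))"
```

```text
shift [-0.014  0.025  0.22 ] turn [-0.009  0.     0.004] | n rows trans 2.0 tcp [0.5965 0.0663 0.0922] gap 0.055 F [-1.1 -0.3 -2.6] t 2.33
[310.26701847 275.22308764] [310.08493656 367.40512695]
[307.6053894  322.74743341] [307.59765509 439.13923289]
```

View pics/w2.png

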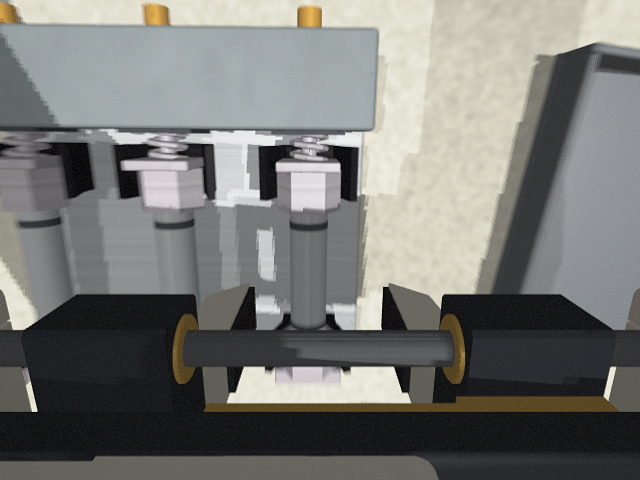

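Call:
arm_command --pt "-0.014 0.025 0.08 -0.009 0 0.004 0.4" --pt "-0.014 0.025 0.15 -0.009 0 0.004 0.4" --pt "-0.014 0.025 0.2 -0.009 0 0.004 0.4" --pt "-0.014 0.025 0.22 -0.009 0 0.004 0.4" --pt "-0.014 0.025 0.22 -0.009 0 0.004 0.4"

```text
t: 2.75
tcp_pos: [0.6021, 0.064, 0.0256]
orientation: [-3.139, -0.0, 1.66]
wrist_force: [-0.4, -0.2, 0.1]
finger_gap: 0.0552
```

```bash
python3 -c "
from h import *
s=snap('wrist','w3')
rel(bay(1,.026))
for z,dx in((.051,-.03),):print(proj(s,bay(1,z,dx)))"
```

```text
shift [-0.004  0.     0.002] turn [-0.  0.  0.] | n rows trans 1.0 tcp [0.6032 0.0639 0.0267] gap 0.0556 F [-1.1 -0.7  0.5] t 2.8
[315.90128804 266.9438316 ]
```

View pics/w3.png

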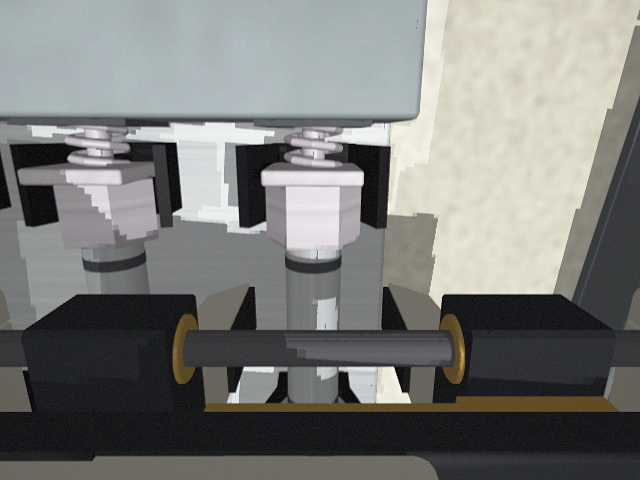

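Call:
arm_command --pt "-0.004 0 0 0 0 0 0.95" --pt "-0.004 0 0 0 0 0 0.95" --pt "-0.004 0 0 0 0 0 0.95" --pt "-0.004 0 0 0 0 0 0.95" --pt "-0.004 0 0 0 0 0 0.95" --grip_force 40

```text
t: 3.22
tcp_pos: [0.6038, 0.0627, 0.0274]
orientation: [3.141, 0.0, 1.659]
wrist_force: [0.1, 0.6, 1.1]
finger_gap: 0.0262
```

```bash
python3 -c "
from h import *
rel(bay(1,.026))"
```

```text
shift [ 0.    -0.001  0.005] turn [0.001 0.    0.   ] | n rows trans 1.0 tcp [0.6038 0.0627 0.0274] gap 0.0262 F [0.1 0.6 1.1] t 3.22
```

Call:
arm_command --pt "0 0 0 0 0 0 0.95" --pt "0 0 0 0 0 0 0.95" --pt "0 -0.01 0 0 0 0 0.95" --pt "0 -0.022 0 0 0 0 0.95" --pt "0 -0.022 0 0 0 0 0.95"

```text
t: 3.63
tcp_pos: [0.5997, 0.062, 0.028]
orientation: [3.135, -0.0, 1.659]
wrist_force: [7.6, -0.1, -4.4]
finger_gap: 0.0199
```

```bash
python3 -c "
from h import *
rel(bay(1,.026))"
```

```text
shift [0.001 0.013 0.007] turn [ 0.004 -0.     0.   ] | n rows trans 1.0 tcp [0.5997 0.062  0.028 ] gap 0.0199 F [ 7.6 -0.1 -4.4] t 3.63
```

Call:
arm_command --pt "0 -0.012 -0.02 0 0 0 0.95" --pt "0 -0.012 -0.05 0 0 0 0.95" --pt "0 -0.012 -0.08 0 0 0 0.95" --pt "0 -0.012 -0.1 0 0 0 0.95" --pt "0 -0.012 -0.1 0 0 0 0.95"

```text
t: 4.05
tcp_pos: [0.5999, 0.0622, 0.0599]
orientation: [3.127, -0.001, 1.659]
wrist_force: [7.9, 0.7, -5.7]
finger_gap: 0.0203
```

```bash
python3 -c "
from h import *
s=snap('wrist','w4')
rel(bay(1,.026))"
```

```text
shift [0.    0.011 0.112] turn [ 0.009 -0.     0.   ] | n rows trans 1.0 tcp [0.5996 0.0622 0.0595] gap 0.0198 F [ 6.   0.4 -4.1] t 4.1
```

View pics/w4.png

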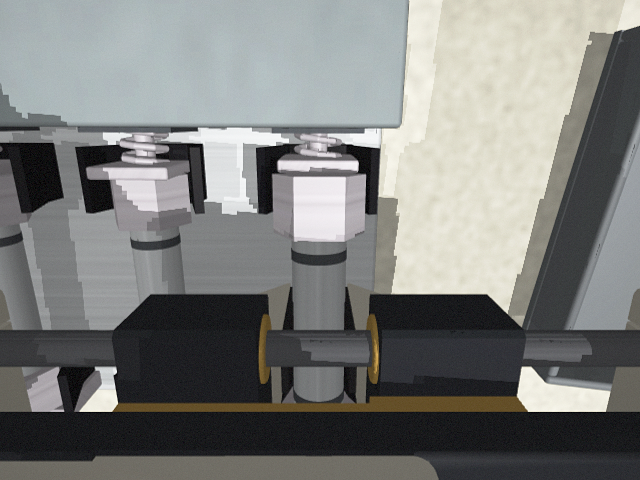

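```bash
cat >> h.py <<'E'
T=np.array([.563,.2825]);TP=-0.04;YT=np.pi/2+TP
def tray(dy,z,dx=0):
    return [T[0]+dx*np.cos(TP)-dy*np.sin(TP),T[1]+dx*np.sin(TP)+dy*np.cos(TP),z]
E
python3 -c "
from h import *
rel(tray(-.05,.09),YT)"
```

```text
shift [ 0.577 -0.077 -0.102] turn [ 0.009 -0.001  0.082] | n rows trans 5.0 tcp [0.5996 0.0622 0.0595] gap 0.0198 F [ 6.   0.4 -4.1] t 4.1
```

Call:
arm_command --pt "0 0 -0.13 0 0 0 0.95" --pt "0.13 -0.02 -0.13 0 0 0.02 0.95" --pt "0.26 -0.04 -0.13 0 0 0.04 0.95" --pt "0.39 -0.06 -0.13 0 0 0.06 0.95" --pt "0.5 -0.077 -0.13 0.009 0 0.082 0.95"

```text
t: 4.52
tcp_pos: [0.5604, 0.2124, 0.098]
orientation: [-3.14, -0.003, 1.53]
wrist_force: [-0.3, 1.1, -2.5]
finger_gap: 0.0202
```

```bash
python3 -c "
from h import *
rel(tray(-.05,.012),YT)"
```

```text
shift [ 0.066 -0.     0.287] turn [-0.001 -0.002 -0.001] | n rows trans 3.0 tcp [0.5604 0.2124 0.098 ] gap 0.0202 F [-0.3  1.1 -2.5] t 4.52
```

Call:
arm_command --pt "0.066 0 0.08 0 0 0 0.95" --pt "0.066 0 0.17 0 0 0 0.95" --pt "0.066 0 0.25 0 0 0 0.95" --pt "0.066 0 0.287 0 0 0 0.95" --pt "0.066 0 0.287 0 0 0 0.95"

```text
t: 4.93
tcp_pos: [0.5593, 0.2321, 0.0096]
orientation: [-3.136, -0.001, 1.53]
wrist_force: [-0.3, 0.4, -2.5]
finger_gap: 0.0203
```

Call:
arm_command --pt "0 0 0 0 0 0 0.6" --pt "0 0 0 0 0 0 0.6" --pt "0 0 0 0 0 0 0.6" --pt "0 0 0 0 0 0 0.6" --pt "0 0 -0.1 0 0 0 0.6"

```text
t: 5.35
tcp_pos: [0.5559, 0.2324, 0.0358]
orientation: [-3.129, -0.0, 1.531]
wrist_force: [-1.1, -0.2, -1.3]
finger_gap: 0.0364
```

```bash
python3 -c "
from h import *
s=snap('wrist','w5')
rel(bay(2,.10))"
```

```text
shift [-0.81   0.196 -0.189] turn [-0.002 -0.002 -0.081] | n rows trans 7.0 tcp [0.5608 0.2335 0.0442] gap 0.0367 F [ 0.8 -0.3  3.5] t 5.4
```

View pics/w5.png

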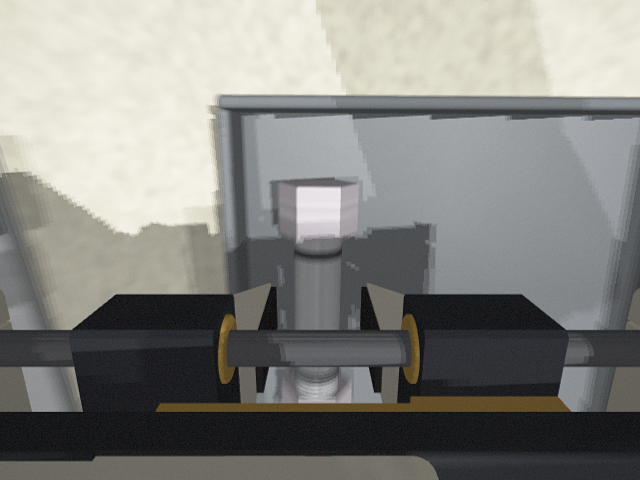

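Call:
arm_command --pt "0 0 -0.13 0 0 0 0.55" --pt "-0.13 0.03 -0.2 0 0 -0.02 0.5" --pt "-0.27 0.065 -0.2 0 0 -0.04 0.5" --pt "-0.4 0.1 -0.2 0 0 -0.06 0.5" --pt "-0.54 0.13 -0.2 0 0 -0.081 0.5"

```text
t: 5.82
tcp_pos: [0.5943, 0.0732, 0.1061]
orientation: [3.14, -0.003, 1.66]
wrist_force: [0.3, 0.6, -0.0]
finger_gap: 0.0459
```

```bash
python3 -c "
from h import *
rel(bay(2,.10))"
```

```text
shift [-0.288  0.027  0.02 ] turn [ 0.001 -0.002  0.001] | n rows trans 3.0 tcp [0.5943 0.0732 0.1061] gap 0.0459 F [ 0.3  0.6 -0. ] t 5.82
```

Call:
arm_command --pt "-0.13 0.027 0 0 0 0 0.5" --pt "-0.24 0.027 0.02 0 0 0 0.5" --pt "-0.288 0.027 0.05 0 0 0 0.5" --pt "-0.288 0.027 0.1 0 0 0 0.5" --pt "-0.288 0.027 0.12 0 0 0 0.5"

```text
t: 6.23
tcp_pos: [0.6094, -0.0145, 0.069]
orientation: [3.141, -0.002, 1.657]
wrist_force: [-0.9, 0.7, -0.2]
finger_gap: 0.0458
```

```bash
python3 -c "
from h import *
s=snap('wrist','w6')
rel(bay(2,.026))
for z,dx in((.051,-.03),):print(proj(s,bay(2,z,dx)))"
```

```text
shift [0.001 0.005 0.14 ] turn [-0.001 -0.002  0.   ] | n rows trans 2.0 tcp [ 0.6085 -0.0124  0.0681] gap 0.0459 F [-0.2 -0.3 -1. ] t 6.28
[324.58458931 234.96369893]
```

View pics/w6.png

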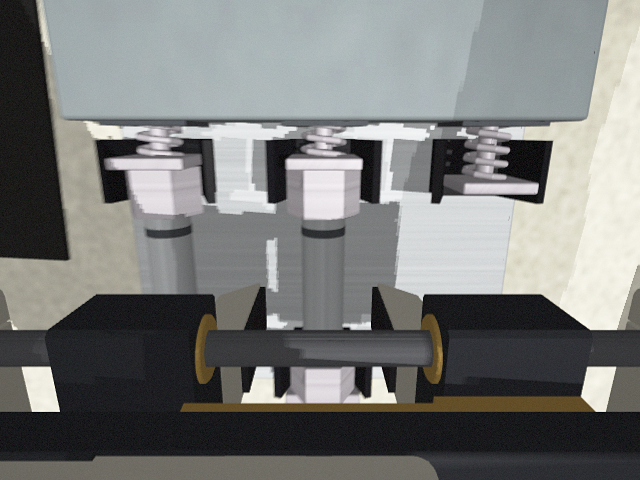

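Tube 2 is centred (ring at u≈323, v≈232; predicted 324.6, 235). Descend, grip.

Call:
arm_command --pt "0 0.005 0.07 0 0 0 0.5" --pt "0 0.005 0.12 0 0 0 0.5" --pt "0 0.005 0.137 0 0 0 0.5" --pt "0 0.005 0.137 0 0 0 0.7" --pt "0 0.005 0.137 0 0 0 0.95"

```text
t: 6.7
tcp_pos: [0.6101, -0.011, 0.0276]
orientation: [-3.141, -0.003, 1.661]
wrist_force: [-0.3, 0.9, -0.8]
finger_gap: 0.0368
```

Call:
arm_command --pt "0 0 0 0 0 0 0.95" --pt "0 0 0 0 0 0 0.95" --pt "0 0 0 0 0 0 0.95" --pt "0 0 0 0 0 0 0.95" --pt "0 -0.01 0 0 0 0 0.95"

```text
t: 7.12
tcp_pos: [0.6103, -0.0121, 0.029]
orientation: [3.136, -0.002, 1.66]
wrist_force: [6.6, -3.4, -1.0]
finger_gap: 0.0198
```

```bash
python3 -c "
from h import *
rel(bay(2,.026))"
```

```text
shift [ 0.    -0.001  0.01 ] turn [ 0.003 -0.001  0.001] | n rows trans 1.0 tcp [ 0.6103 -0.0121  0.029 ] gap 0.0198 F [ 6.6 -3.4 -1. ] t 7.12
```

Call:
arm_command --pt "0 -0.03 0 0 0 0 0.95" --pt "0 -0.035 0 0 0 0 0.95" --pt "0 -0.035 -0.03 0 0 0 0.95" --pt "0 -0.035 -0.07 0 0 0 0.95" --pt "0 -0.035 -0.1 0 0 0 0.95"

```text
t: 7.53
tcp_pos: [0.6035, -0.0117, 0.0604]
orientation: [3.129, -0.003, 1.661]
wrist_force: [7.6, 1.7, -5.5]
finger_gap: 0.02
```

```bash
python3 -c "
from h import *
rel(bay(2,.026))"
```

```text
shift [-0.003  0.02   0.115] turn [ 0.008 -0.002  0.001] | n rows trans 1.0 tcp [ 0.6035 -0.0117  0.0604] gap 0.02 F [ 7.6  1.7 -5.5] t 7.53
```

Up, and on to the tray at +50.

Call:
arm_command --pt "0 0 -0.13 0 0 0 0.95" --pt "0.13 -0.02 -0.13 0 0 0.02 0.95" --pt "0.26 -0.04 -0.13 0 0 0.04 0.95" --pt "0.39 -0.06 -0.13 0 0 0.06 0.95" --pt "0.52 -0.077 -0.13 0.009 0 0.082 0.95"

```text
t: 7.95
tcp_pos: [0.5638, 0.1432, 0.0996]
orientation: [-3.138, -0.005, 1.53]
wrist_force: [0.7, 0.4, -1.6]
finger_gap: 0.0197
```

```bash
python3 -c "
from h import *
rel(tray(.05,.10),YT)"
```

```text
shift [ 0.63  -0.022  0.002] turn [-0.002 -0.003 -0.   ] | n rows trans 5.0 tcp [0.5638 0.1432 0.0996] gap 0.0197 F [ 0.7  0.4 -1.6] t 7.95
```

Call:
arm_command --pt "0.13 -0.01 0 0 0 0 0.95" --pt "0.26 -0.022 0 0 0 0 0.95" --pt "0.39 -0.022 0 0 0 0 0.95" --pt "0.52 -0.022 0.0 0 0 0 0.95" --pt "0.63 -0.022 0.02 0 0 0 0.95"

```text
t: 8.37
tcp_pos: [0.5637, 0.337, 0.0955]
orientation: [-3.139, -0.007, 1.533]
wrist_force: [0.8, 0.7, -0.6]
finger_gap: 0.0201
```

```bash
python3 -c "
from h import *
rel(tray(.05,.012),YT)"
```

```text
shift [-0.017  0.006  0.278] turn [-0.002 -0.005  0.001] | n rows trans 3.0 tcp [0.5637 0.337  0.0955] gap 0.0201 F [ 0.8  0.7 -0.6] t 8.37
```

Call:
arm_command --pt "-0.017 0.006 0.08 0 0 0 0.95" --pt "-0.017 0.006 0.17 0 0 0 0.95" --pt "-0.017 0.006 0.25 0 0 0 0.95" --pt "-0.017 0.006 0.278 0 0 0 0.95" --pt "-0.017 0.006 0.278 0 0 0 0.95"

```text
t: 8.78
tcp_pos: [0.5632, 0.3324, 0.0101]
orientation: [-3.135, -0.006, 1.533]
wrist_force: [-0.1, 0.6, -1.4]
finger_gap: 0.0198
```

Call:
arm_command --pt "0 0 0 0 0 0 0.6" --pt "0 0 0 0 0 0 0.6" --pt "0 0 0 0 0 0 0.6" --pt "0 0 0 0 0 0 0.6" --pt "0 0 -0.1 0 0 0 0.6"

```text
t: 9.2
tcp_pos: [0.5596, 0.3296, 0.0356]
orientation: [-3.127, -0.001, 1.533]
wrist_force: [-1.1, -0.6, -0.9]
finger_gap: 0.0367
```

```bash
python3 -c "
from h import *
s=snap('wrist','w7')
rel(bay(3,.10))"
```

```text
shift [-1.389  0.225 -0.196] turn [-0.002 -0.005 -0.08 ] | n rows trans 11.0 tcp [0.5646 0.3327 0.0447] gap 0.0365 F [1.  1.3 2.3] t 9.25
```

View pics/w7.png

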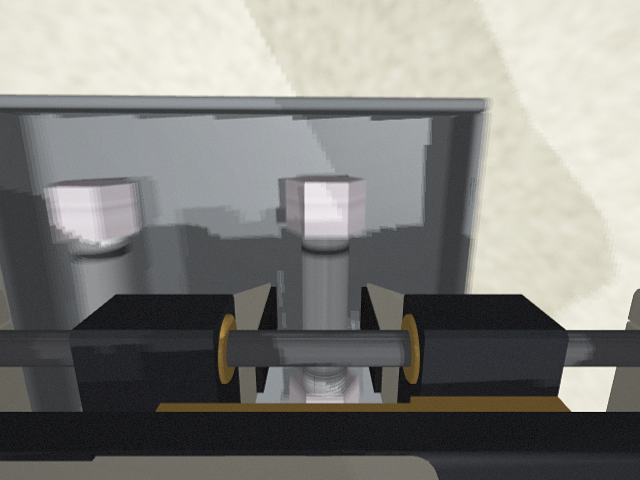

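Both lie in the tray. Next bay 3.

Call:
arm_command --pt "0 0 -0.13 0 0 0 0.55" --pt "-0.13 0.02 -0.2 0 0 -0.02 0.5" --pt "-0.27 0.04 -0.2 0 0 -0.04 0.5" --pt "-0.4 0.065 -0.2 0 0 -0.06 0.5" --pt "-0.54 0.087 -0.2 0 0 -0.08 0.5"

```text
t: 9.67
tcp_pos: [0.5858, 0.1714, 0.1057]
orientation: [3.141, -0.008, 1.661]
wrist_force: [0.7, 0.2, -0.6]
finger_gap: 0.0459
```

```bash
python3 -c "
from h import *
rel(bay(3,.10))"
```

```text
shift [-0.866  0.025  0.012] turn [ 0.    -0.005  0.001] | n rows trans 7.0 tcp [0.5858 0.1714 0.1057] gap 0.0459 F [ 0.7  0.2 -0.6] t 9.67
```

Call:
arm_command --pt "-0.14 0.005 0 0 -0.005 0 0.5" --pt "-0.28 0.01 0 0 -0.005 0 0.5" --pt "-0.42 0.014 0 0 -0.005 0 0.5" --pt "-0.56 0.018 0 0 -0.005 0 0.5" --pt "-0.69 0.025 0 0 -0.005 0 0.5"

```text
t: 10.08
tcp_pos: [0.6124, -0.0361, 0.1053]
orientation: [3.139, -0.0, 1.661]
wrist_force: [0.7, 0.4, -1.3]
finger_gap: 0.0459
```

```bash
python3 -c "
from h import *
rel(bay(3,.07))"
```

```text
shift [-0.169 -0.001  0.118] turn [ 0.002 -0.     0.001] | n rows trans 2.0 tcp [ 0.6124 -0.0361  0.1053] gap 0.0459 F [ 0.7  0.4 -1.3] t 10.08
```

Call:
arm_command --pt "-0.1 0 0.02 0 0 0 0.5" --pt "-0.165 0 0.06 0 0 0 0.5" --pt "-0.169 0 0.1 0 0 0 0.5" --pt "-0.169 0 0.118 0 0 0 0.5" --pt "-0.169 0 0.118 0 0 0 0.5"

```text
t: 10.5
tcp_pos: [0.6159, -0.0852, 0.0688]
orientation: [3.141, -0.002, 1.662]
wrist_force: [-0.6, -0.3, -0.2]
finger_gap: 0.0459
```

```bash
python3 -c "
from h import *
s=snap('wrist','w8')
rel(bay(3,.026))
for z,dx in((.051,-.03),):print(proj(s,bay(3,z,dx)))"
```

```text
shift [-0.009 -0.001  0.145] turn [ 0.001 -0.001  0.003] | n rows trans 2.0 tcp [ 0.6166 -0.0842  0.0696] gap 0.0458 F [-0.3  0.7 -0. ] t 10.55
[316.0515668  234.34334705]
```

View pics/w8.png

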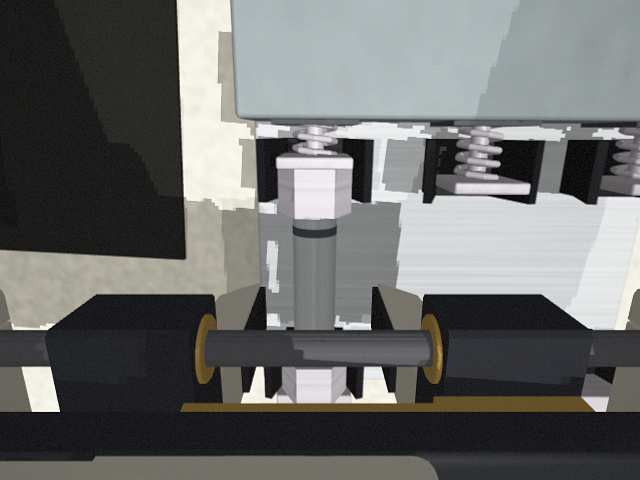

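Aligned (ring at 315, 232 vs predicted 316, 234).

Call:
arm_command --pt "-0.009 0 0.07 0 0 0 0.5" --pt "-0.009 0 0.12 0 0 0 0.5" --pt "-0.009 0 0.143 0 0 0 0.5" --pt "-0.009 0 0.143 0 0 0 0.7" --pt "-0.009 0 0.143 0 0 0 0.95"

```text
t: 10.97
tcp_pos: [0.6172, -0.0853, 0.0272]
orientation: [3.139, -0.002, 1.665]
wrist_force: [-0.4, 0.6, 0.2]
finger_gap: 0.0368
```

Call:
arm_command --pt "0 0 0 0 0 0 0.95" --pt "0 0 0 0 0 0 0.95" --pt "0 0 0 0 0 0 0.95" --pt "0 0 0 0 0 0 0.95" --pt "0 -0.01 0 0 0 0 0.95"

```text
t: 11.38
tcp_pos: [0.6174, -0.0866, 0.0286]
orientation: [3.133, -0.001, 1.665]
wrist_force: [7.0, -3.0, -2.5]
finger_gap: 0.0199
```

Call:
arm_command --pt "0 -0.03 0 0 0 0 0.95" --pt "0 -0.035 0 0 0 0 0.95" --pt "0 -0.035 -0.03 0 0 0 0.95" --pt "0 -0.035 -0.07 0 0 0 0.95" --pt "0 -0.035 -0.1 0 0 0 0.95"

```text
t: 11.8
tcp_pos: [0.6105, -0.086, 0.0599]
orientation: [3.126, -0.002, 1.666]
wrist_force: [8.6, 1.1, -6.1]
finger_gap: 0.0199
```

```bash
python3 -c "
from h import *
rel(bay(3,.026))
rel(tray(0,.10),YT)"
```

```text
shift [-0.004  0.018  0.113] turn [ 0.01  -0.001  0.004] | n rows trans 1.0 tcp [ 0.6105 -0.086   0.0599] gap 0.0199 F [ 8.6  1.1 -6.1] t 11.8
shift [ 1.238 -0.039 -0.132] turn [ 0.01  -0.002  0.086] | n rows trans 9.0 tcp [ 0.6105 -0.086   0.0599] gap 0.0199 F [ 8.6  1.1 -6.1] t 11.8
```

Call:
arm_command --pt "0 0 -0.13 0 0 0 0.95" --pt "0.13 -0.005 -0.14 0 0 0.02 0.95" --pt "0.26 -0.01 -0.14 0 0 0.04 0.95" --pt "0.39 -0.015 -0.14 0 0 0.06 0.95" --pt "0.52 -0.02 -0.14 0.009 0 0.086 0.95"

```text
t: 12.22
tcp_pos: [0.5872, 0.0706, 0.1022]
orientation: [3.141, -0.004, 1.529]
wrist_force: [1.1, 0.6, -2.6]
finger_gap: 0.02
```

```bash
python3 -c "
from h import *
rel(tray(0,.10),YT)"
```

```text
shift [ 0.702 -0.11   0.01 ] turn [ 0.    -0.002 -0.001] | n rows trans 6.0 tcp [0.5872 0.0706 0.1022] gap 0.02 F [ 1.1  0.6 -2.6] t 12.22
```

Call:
arm_command --pt "0.13 -0.02 0 0 0 0 0.95" --pt "0.26 -0.04 0 0 0 0 0.95" --pt "0.39 -0.06 0 0 0 0 0.95" --pt "0.52 -0.08 0.0 0 0 0 0.95" --pt "0.65 -0.1 0.01 0 0 0 0.95"

```text
t: 12.63
tcp_pos: [0.564, 0.2693, 0.1001]
orientation: [-3.141, -0.004, 1.529]
wrist_force: [0.7, -0.3, -2.1]
finger_gap: 0.0201
```

```bash
python3 -c "
from h import *
rel(tray(0.0,.012),YT)"
```

```text
shift [ 0.043 -0.005  0.294] turn [-0.    -0.003 -0.001] | n rows trans 3.0 tcp [0.564  0.2693 0.1001] gap 0.0201 F [ 0.7 -0.3 -2.1] t 12.63
```

Call:
arm_command --pt "0.035 -0.005 0.03 0 0 0 0.95" --pt "0.043 -0.005 0.13 0 0 0 0.95" --pt "0.043 -0.005 0.22 0 0 0 0.95" --pt "0.043 -0.005 0.29 0 0 0 0.95" --pt "0.043 -0.005 0.294 0 0 0 0.95"

```text
t: 13.05
tcp_pos: [0.5599, 0.2821, 0.008]
orientation: [-3.135, -0.002, 1.53]
wrist_force: [-0.5, 0.8, -1.9]
finger_gap: 0.0197
```

Call:
arm_command --pt "0 0 0 0 0 0 0.6" --pt "0 0 0 0 0 0 0.6" --pt "0 0 0 0 0 0 0.6" --pt "0 0 0 0 0 0 0.6" --pt "0 0 -0.1 0 0 0 0.6"

```text
t: 13.47
tcp_pos: [0.5566, 0.28, 0.0342]
orientation: [-3.128, 0.002, 1.53]
wrist_force: [-0.5, -1.2, 0.5]
finger_gap: 0.0363
```

```bash
python3 -c "
from h import *
import pickle
s=snap('wrist','w9')
rel([.56,-.20,.25])
s=snap('top','top1');pickle.dump(s,open('top1.pkl','wb'))"
```

```text
shift [-1.606  0.057 -0.696] turn [-0.002 -0.002 -0.082] | n rows trans 13.0 tcp [0.5616 0.2828 0.0429] gap 0.0369 F [2.2 1.  4. ] t 13.52
```

View pics/w9.png

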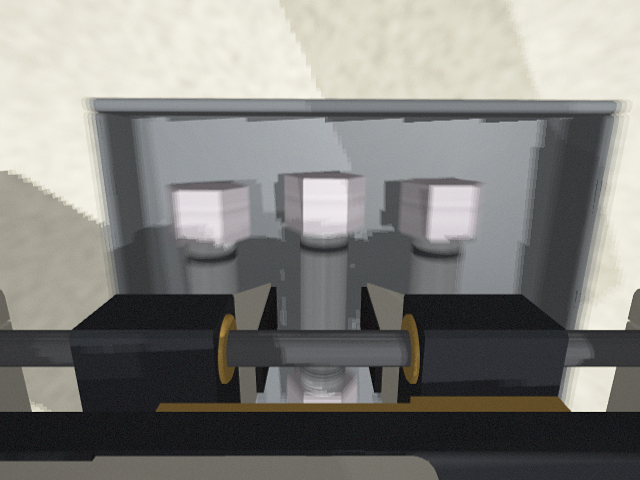

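View pics/top1.png

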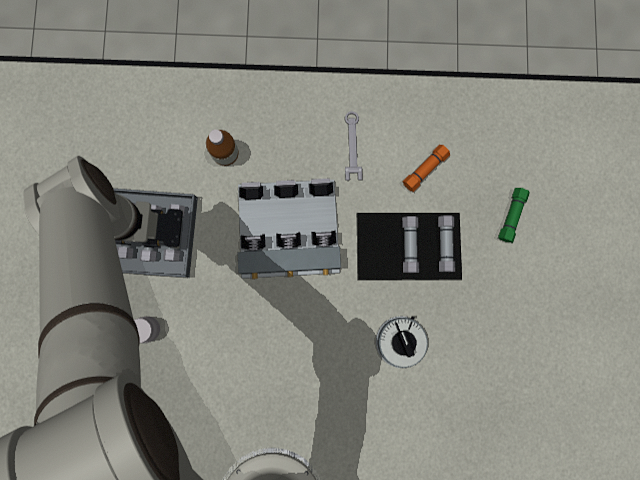

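Call:
arm_command --pt "0 0 -0.13 0 0 0 0.5" --pt "-0.1 0.005 -0.22 0 0 -0.02 0.4" --pt "-0.23 0.01 -0.27 0 0 -0.03 0.3" --pt "-0.36 0.015 -0.32 0 0 -0.04 0.3" --pt "-0.49 0.02 -0.36 0 0 -0.05 0.3"

```text
t: 13.98
tcp_pos: [0.5642, 0.1351, 0.1526]
orientation: [3.137, -0.007, 1.611]
wrist_force: [1.9, -0.4, 0.1]
finger_gap: 0.0631
```

```bash
python3 -c "
from h import *
rel([.56,-.28,.2],np.pi/2+.026)"
```

```text
shift [-1.381 -0.068 -0.167] turn [ 0.003 -0.004  0.009] | n rows trans 11.0 tcp [0.5642 0.1351 0.1526] gap 0.0631 F [ 1.9 -0.4  0.1] t 13.98
```

Call:
arm_command --pt "-0.14 -0.007 -0.03 0 -0.004 0.009 0.3" --pt "-0.28 -0.014 -0.06 0 -0.004 0.009 0.3" --pt "-0.42 -0.021 -0.09 0 -0.004 0.009 0.3" --pt "-0.56 -0.028 -0.12 0 -0.004 0.009 0.3" --pt "-0.7 -0.035 -0.15 0 -0.004 0.009 0.3"

```text
t: 14.4
tcp_pos: [0.5621, -0.0695, 0.1964]
orientation: [3.134, -0.0, 1.596]
wrist_force: [-0.1, -0.5, -0.5]
finger_gap: 0.0642
```

Call:
arm_command --pt "-0.14 -0.007 -0.01 0 0 0 0.3" --pt "-0.28 -0.014 -0.01 0 0 0 0.3" --pt "-0.42 -0.021 -0.01 0 0 0 0.3" --pt "-0.56 -0.028 -0.01 0 0 0 0.3" --pt "-0.66 -0.035 -0.01 0 0 0 0.3"

```text
t: 14.82
tcp_pos: [0.5562, -0.2718, 0.2007]
orientation: [3.132, 0.002, 1.594]
wrist_force: [0.4, -0.1, -0.5]
finger_gap: 0.0642
```

```bash
python3 -c "
from h import *
import pickle
s=snap('wrist','w10');pickle.dump(s,open('w10.pkl','wb'))
rel([.56,-.28,.2],np.pi/2+.026)"
```

```text
shift [0.002 0.019 0.002] turn [ 0.005  0.005 -0.007] | n rows trans 1.0 tcp [ 0.5542 -0.2808  0.2006] gap 0.0643 F [ 0.1 -7.5  1.3] t 14.87
```

View pics/w10.png

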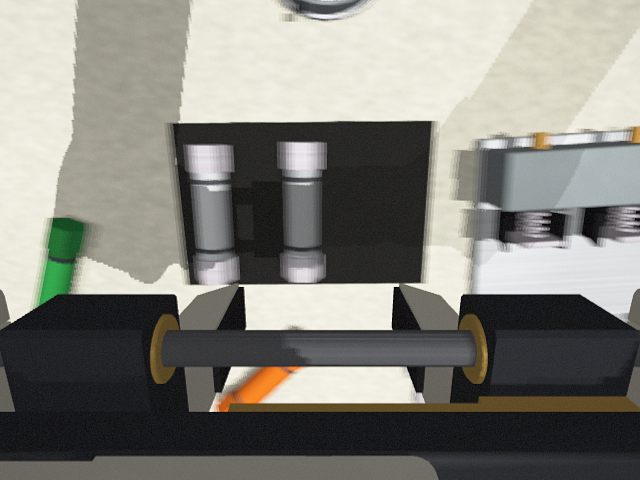

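```bash
python3 -c "
from h import *
import pickle
s=snap('wrist','w11');pickle.dump(s,open('w11.pkl','wb'))
i=s['frame'][:,:,::-1][110:300,165:345]
cv2.imwrite('pics/w11a.png',cv2.resize(i,None,fx=4,fy=3,interpolation=2))
rel([.56,-.28,.2],np.pi/2+.026)"
```

```text
shift [-0.009  0.018  0.001] turn [ 0.005  0.004 -0.007] | n rows trans 1.0 tcp [ 0.5544 -0.2772  0.2003] gap 0.064 F [-0.1 -0.8  0.3] t 14.92
```

View pics/w11a.png

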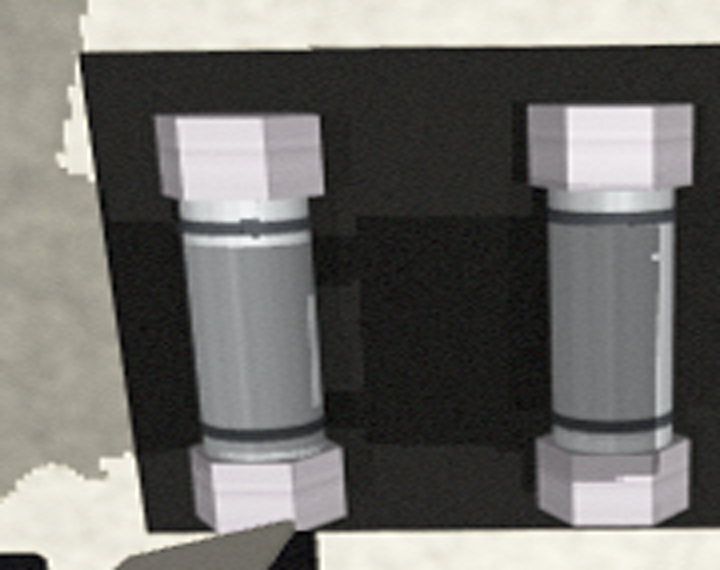

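Run:
```python
from h import *
import pickle
s=pickle.load(open('w11.pkl','rb'))
A=lambda x,y:(165+(x-1.5)/4,110+(y-1)/3)
for n,a,b in [('A',(612,218),(612,424)),('B',(247,228),(264,434))]:
    P=[np.array([ray(s,*A(*q),.0315)[0],ray(s,*A(*q),.02)[1]]) for q in(a,b)]
    m=(P[0]+P[1])/2;d=P[1]-P[0];print(n,m.round(4),np.linalg.norm(d),np.arctan2(d[1],d[0]))
```

```text
A [ 0.5511 -0.2833] 0.05929469972790061 0.01566281264665866
B [ 0.5553 -0.3615] 0.059683050484592784 0.012084863471075428
```

```bash
python3 -c "
from h import *
rel([.5513,-.283,.03],np.pi/2+.02)"
```

```text
shift [-0.016 -0.015  0.568] turn [ 0.005  0.004 -0.004] | n rows trans 5.0 tcp [ 0.5544 -0.2772  0.2003] gap 0.064 F [-0.1 -0.8  0.3] t 14.92
```

Call:
arm_command --pt "-0.016 -0.013 0.12 0.005 0.004 -0.004 0.4" --pt "-0.016 -0.013 0.25 0.005 0.004 -0.004 0.4" --pt "-0.016 -0.013 0.38 0.005 0.004 -0.004 0.4" --pt "-0.016 -0.013 0.48 0.005 0.004 -0.004 0.4" --pt "-0.016 -0.013 0.53 0.005 0.004 -0.004 0.4"

```text
t: 15.33
tcp_pos: [0.5496, -0.2812, 0.0379]
orientation: [-3.138, -0.003, 1.592]
wrist_force: [-0.6, 0.7, 0.3]
finger_gap: 0.055
```

```bash
python3 -c "
from h import *
s=snap('wrist','w12')
print(proj(s,[.5513-.03,-.2836,.0315]))
rel([.5513,-.283,.006],np.pi/2+.02)"
```

```text
[315.61397456 243.55741624]
shift [-0.009  0.009  0.101] turn [-0.004 -0.003  0.001] | n rows trans 1.0 tcp [ 0.5487 -0.2806  0.0362] gap 0.0552 F [-0.3 -0.6 -2.1] t 15.38
```

View pics/w12.png

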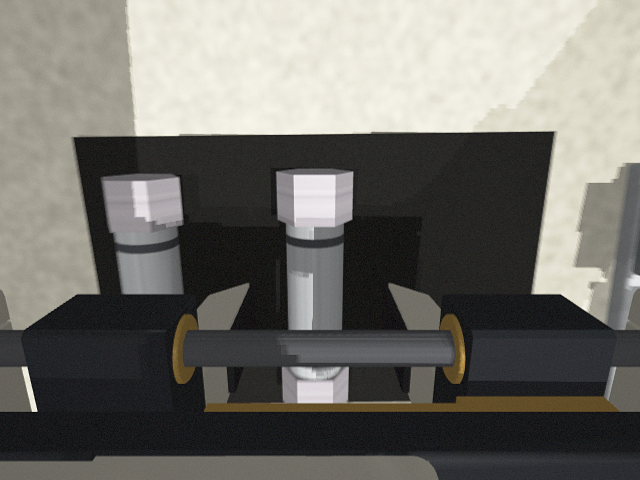

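Call:
arm_command --pt "-0.009 0.009 0.05 -0.004 -0.003 0 0.4" --pt "-0.009 0.009 0.08 -0.004 -0.003 0 0.4" --pt "-0.009 0.009 0.097 -0.004 -0.003 0 0.4" --pt "-0.009 0.009 0.097 -0.004 -0.003 0 0.6" --pt "-0.009 0.009 0.097 -0.004 -0.003 0 0.95"

```text
t: 15.8
tcp_pos: [0.5519, -0.2833, 0.0081]
orientation: [3.14, 0.001, 1.592]
wrist_force: [0.9, -0.3, 0.3]
finger_gap: 0.0462
```

Call:
arm_command --pt "0 0 0 0 0 0 0.95" --pt "0 0 0 0 0 0 0.95" --pt "0 0 0 0 0 0 0.95" --pt "0 0 0 0 0 0 0.95" --pt "0 0 0 0 0 0 0.95"

```text
t: 16.22
tcp_pos: [0.5527, -0.2835, 0.0092]
orientation: [3.139, 0.001, 1.592]
wrist_force: [-0.6, 1.1, 5.3]
finger_gap: 0.0263
```

```bash
python3 -c "
from h import *
rel([.5513,-.283,.006],np.pi/2+.02)"
```

```text
shift [ 0.002 -0.005  0.011] turn [0.002 0.001 0.001] | n rows trans 1.0 tcp [ 0.5527 -0.2835  0.0092] gap 0.0263 F [-0.6  1.1  5.3] t 16.22
```

Call:
arm_command --pt "0 0 0 0 0 0 0.6" --pt "0 0 0 0 0 0 0.6" --pt "0 -0.003 0.008 0 0 0 0.6" --pt "0 -0.003 0.014 0 0 0 0.6" --pt "0 -0.003 0.014 0 0 0 0.6"

```text
t: 16.63
tcp_pos: [0.5511, -0.2833, 0.0042]
orientation: [3.14, 0.001, 1.592]
wrist_force: [-0.6, -0.1, 0.1]
finger_gap: 0.0369
```

Call:
arm_command --pt "0 0 0 0 0 0 0.95" --pt "0 0 0 0 0 0 0.95" --pt "0 0 0 0 0 0 0.95" --pt "0 0 0 0 0 0 0.95" --pt "0 0 0 0 0 0 0.95"

```text
t: 17.05
tcp_pos: [0.5508, -0.2832, 0.0039]
orientation: [3.141, 0.0, 1.592]
wrist_force: [0.2, 0.7, -2.7]
finger_gap: 0.0261
```

```bash
python3 -c "
from h import *
rel([.5513,-.283,.006],np.pi/2+.02)"
```

```text
shift [ 0.001  0.002 -0.007] turn [0.001 0.    0.001] | n rows trans 1.0 tcp [ 0.5508 -0.2832  0.0039] gap 0.0261 F [ 0.2  0.7 -2.7] t 17.05
```

```bash
python3 -c "
from h import *
rel(bay(3,.10,.014))"
```

```text
shift [ 0.653  0.28  -0.32 ] turn [ 0.001  0.    -0.043] | n rows trans 6.0 tcp [ 0.5508 -0.2832  0.0039] gap 0.0261 F [ 0.2  0.7 -2.7] t 17.05
```

Call:
arm_command --pt "0 0 -0.1 0 0 0 0.95" --pt "0 0 -0.23 0 0 0 0.95" --pt "0.08 0.035 -0.32 0 0 -0.01 0.95" --pt "0.2 0.085 -0.33 0 0 -0.03 0.95" --pt "0.32 0.137 -0.33 0 0 -0.043 0.95"

```text
t: 17.47
tcp_pos: [0.5916, -0.188, 0.1061]
orientation: [3.136, 0.003, 1.656]
wrist_force: [0.1, 0.3, -3.3]
finger_gap: 0.0257
```

```bash
python3 -c "
from h import *
rel(bay(3,.10,.014))"
```

```text
shift [0.329 0.158 0.02 ] turn [ 0.004  0.002 -0.002] | n rows trans 3.0 tcp [ 0.5916 -0.188   0.1061] gap 0.0257 F [ 0.1  0.3 -3.3] t 17.47
```

Call:
arm_command --pt "0.12 0.058 0 0 0.002 0 0.95" --pt "0.24 0.115 0 0.004 0.002 0 0.95" --pt "0.329 0.158 0.02 0.004 0.002 0 0.95" --pt "0.329 0.158 0.06 0.004 0.002 0 0.95" --pt "0.329 0.158 0.08 0.004 0.002 0 0.95"

```text
t: 17.88
tcp_pos: [0.6306, -0.0814, 0.0809]
orientation: [-3.141, -0.002, 1.662]
wrist_force: [-1.7, -0.3, -2.6]
finger_gap: 0.0261
```

```bash
python3 -c "
from h import *
s=snap('wrist','w13')
rel(bay(3,.055,.014))"
```

```text
shift [-0.004  0.006  0.082] turn [-0.003 -0.    -0.   ] | n rows trans 1.0 tcp [ 0.6289 -0.0845  0.0796] gap 0.0262 F [ 0.  -1.3 -3.3] t 17.93
```

View pics/w13.png

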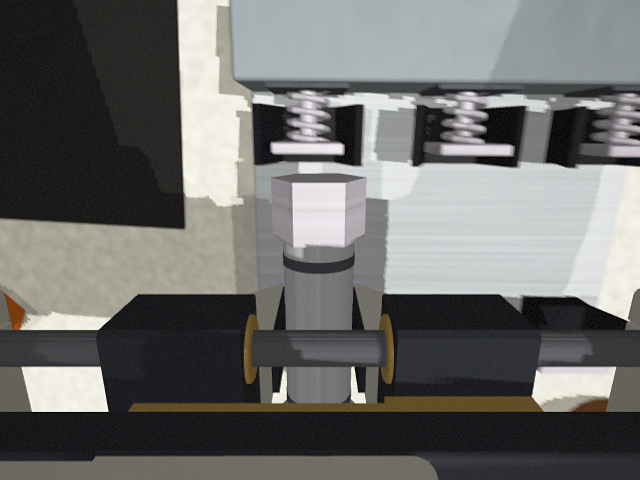

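```bash
python3 -c "
from h import *
s=snap('wrist','w13b')
p=arm.read_state()['tcp_pos']
print(proj(s,bay(3,.061,-.05)), proj(s,[p[0]-.06*BX[0],p[1]-.06*BX[1],p[2]+.014+.015]),proj(s,[p[0]-.03*BX[0],p[1]-.03*BX[1],p[2]+.014+.0135]))
i=s['frame'][80:300,230:400,::-1];cv2.imwrite('pics/w13c.png',cv2.resize(i,None,fx=3,fy=2.5))
rel(bay(3,.055,.014))"
```

```text
[316.96822429 161.1710515 ] [314.26537596 177.97381756] [314.47694428 264.80671156]
shift [0.003 0.007 0.084] turn [-0.003  0.    -0.002] | n rows trans 1.0 tcp [ 0.6286 -0.0864  0.0802] gap 0.0258 F [ 0.2 -0.3 -2. ] t 17.98
```

View pics/w13c.png

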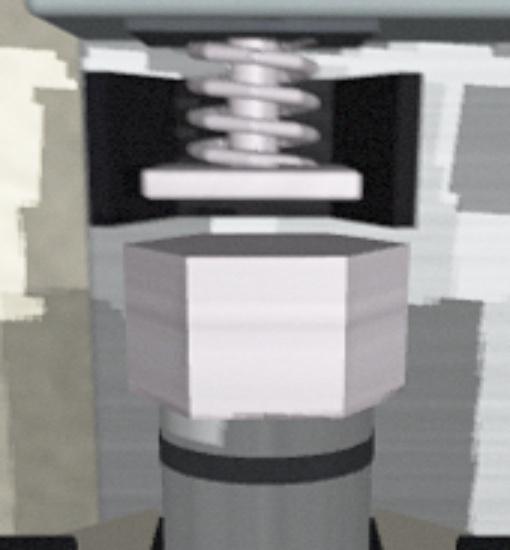

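```bash
python3 -c "
from h import *
s=snap('wrist','w13d')
i=s['frame'][80:300,230:400,::-1];cv2.imwrite('pics/w13e.png',cv2.resize(i,None,fx=3,fy=2.5))
import pickle;pickle.dump(s,open('w13d.pkl','wb'))
rel(bay(3,.055,.014))"
```

```text
shift [0.006 0.006 0.087] turn [-0.002  0.001 -0.003] | n rows trans 1.0 tcp [ 0.6291 -0.0875  0.0811] gap 0.0259 F [-0.4 -2.1 -2.8] t 18.03
```

View pics/w13e.png

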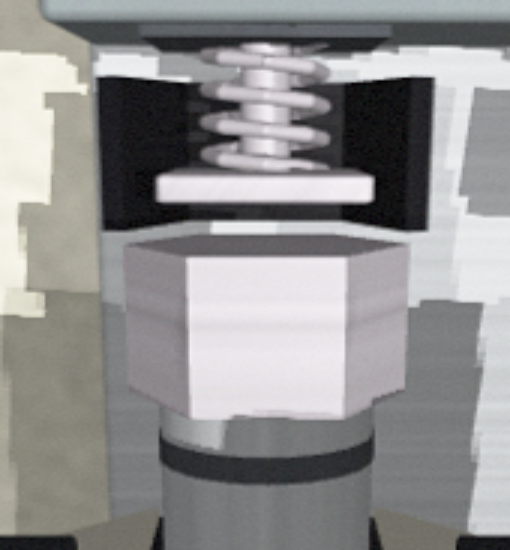

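```bash
sed -i 's/^B2=.*(\[0.610,-0.012\]);/B2=np.array([0.610,-0.0132]);/; s/B2=np.array(\[0.610,-0.012\])/B2=np.array([0.610,-0.0132])/' h.py; grep B2= h.py; python3 -c "
from h import *
import pickle
s=pickle.load(open('w13d.pkl','rb'))
A=lambda x,y:(230+(x-1)/3,80+(y-.75)/2.5)
pl=ray(s,*A(265,187),.061);h=ray(s,*A(266,258),.0805+.029);h2=ray(s,*A(266,258),.0805+.026)
print(pl,h,h2,'tcp used .0286')
rel(bay(3,.055,.014))"
```

```text
B2=np.array([0.610,-0.0132]);BAY={2:B2,1:B2+.075*BY,3:B2-.075*BY}
[ 0.56362431 -0.09269712  0.061     ] [ 0.57002945 -0.09199495  0.1095    ] [ 0.57039576 -0.09196343  0.1065    ] tcp used .0286
shift [0.002 0.005 0.087] turn [-0.002  0.001 -0.003] | n rows trans 1.0 tcp [ 0.6291 -0.0875  0.0811] gap 0.0259 F [-0.4 -2.1 -2.8] t 18.03
```

Call:
arm_command --pt "0.002 0.005 0.04 -0.002 0 -0.003 0.95" --pt "0.002 0.005 0.075 -0.002 0 -0.003 0.95" --pt "0.002 0.005 0.087 -0.002 0 -0.003 0.95" --pt "0.002 0.005 0.087 -0.002 0 -0.003 0.95" --pt "0.002 0.005 0.087 -0.002 0 -0.003 0.95"

```text
t: 18.45
tcp_pos: [0.6299, -0.0872, 0.0543]
orientation: [-3.14, 0.001, 1.659]
wrist_force: [0.1, -0.6, -2.7]
finger_gap: 0.026
```

```bash
python3 -c "
from h import *
s=snap('wrist','w14')
rel(bay(3,.055,-.006))
rel(bay(3,.027,-.006))"
```

```text
shift [ 0.001 -0.066 -0.   ] turn [-0.     0.001  0.   ] | n rows trans 1.0 tcp [ 0.6305 -0.087   0.0549] gap 0.0257 F [ 0.4  0.3 -1.8] t 18.5
shift [ 0.001 -0.066  0.093] turn [-0.     0.001  0.   ] | n rows trans 1.0 tcp [ 0.6305 -0.087   0.0549] gap 0.0257 F [ 0.4  0.3 -1.8] t 18.5
```

View pics/w14.png

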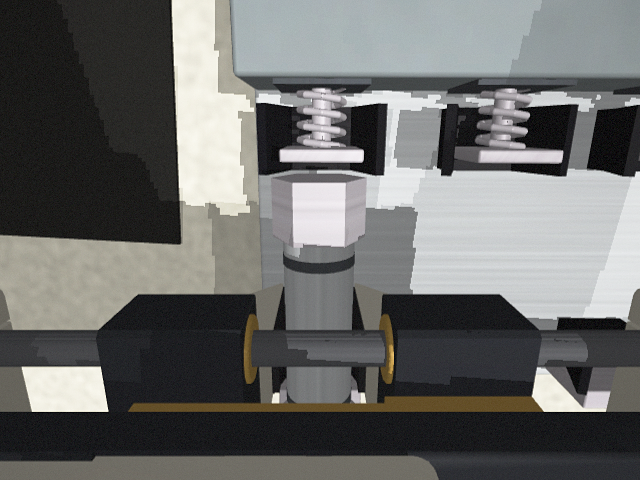

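Call:
arm_command --pt "0.002 -0.02 0 0 0 0 0.95" --pt "0.002 -0.04 0 0 0 0 0.95" --pt "0.002 -0.06 0 0 0 0 0.95" --pt "0.002 -0.072 0 0 0 0 0.95" --pt "0.002 -0.072 0 0 0 0 0.95"

```text
t: 18.92
tcp_pos: [0.6112, -0.0881, 0.0566]
orientation: [3.135, 0.002, 1.659]
wrist_force: [8.2, 1.1, -3.4]
finger_gap: 0.026
```

```bash
python3 -c "
from h import *
s=snap('wrist','w15')
rel(bay(3,.027,-.006))"
```

```text
shift [-0.001 -0.004  0.099] turn [0.004 0.001 0.   ] | n rows trans 1.0 tcp [ 0.6117 -0.088   0.0567] gap 0.0263 F [ 7.2  0.7 -2.4] t 18.97
```

View pics/w15.png

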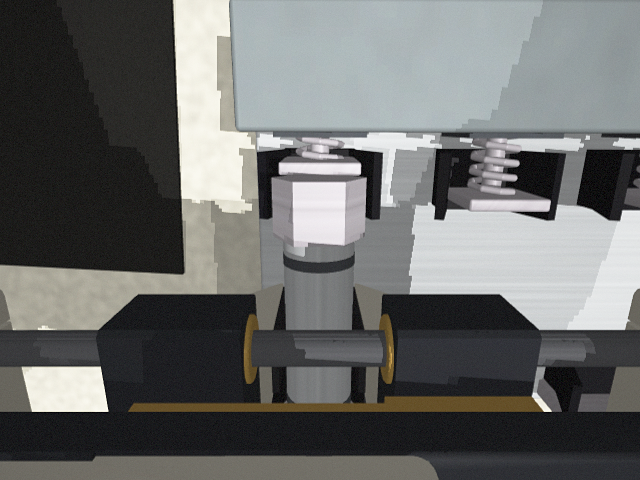

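Call:
arm_command --pt "0 -0.005 0.015 0 0 0 0.95" --pt "0 -0.005 0.03 0 0 0 0.95" --pt "0 -0.005 0.045 0 0 0 0.95" --pt "0 -0.005 0.06 0 0 0 0.95" --pt "0 -0.005 0.06 0 0 0 0.95"

```text
t: 19.38
tcp_pos: [0.6133, -0.088, 0.0403]
orientation: [3.128, 0.002, 1.66]
wrist_force: [6.9, 1.5, 0.6]
finger_gap: 0.0261
```

```bash
python3 -c "
from h import *
rel(bay(3,.027,-.006))"
```

```text
shift [-0.001 -0.01   0.044] turn [0.009 0.002 0.   ] | n rows trans 1.0 tcp [ 0.6133 -0.088   0.0403] gap 0.0261 F [6.9 1.5 0.6] t 19.38
```

Call:
arm_command --pt "0 -0.016 0.015 0.005 0 0 0.95" --pt "0 -0.016 0.03 0.009 0 0 0.95" --pt "0 -0.016 0.042 0.009 0 0 0.95" --pt "0 -0.016 0.046 0.009 0 0 0.95" --pt "0 -0.016 0.046 0.009 0 0 0.95"

```text
t: 19.8
tcp_pos: [0.6125, -0.0883, 0.0287]
orientation: [3.134, 0.003, 1.66]
wrist_force: [6.9, 1.3, 2.5]
finger_gap: 0.0262
```

```bash
python3 -c "
from h import *
s=snap('wrist','w16')
rel(bay(3,.027,-.0))"
```

```text
shift [0.    0.013 0.006] turn [0.005 0.002 0.001] | n rows trans 1.0 tcp [ 0.6126 -0.0883  0.0289] gap 0.0262 F [7.3 0.3 1.5] t 19.85
```

View pics/w16.png

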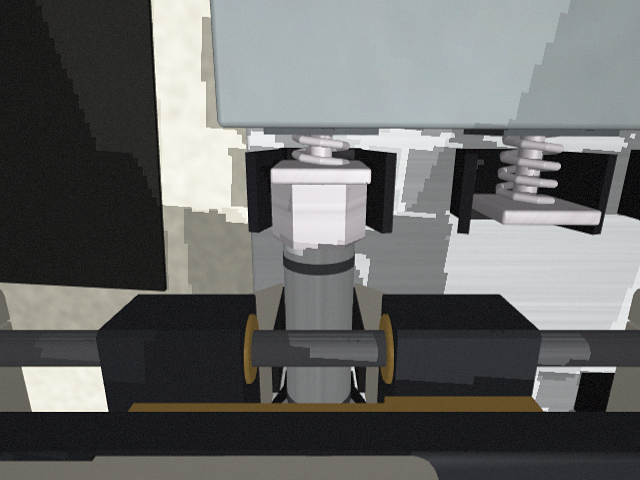

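Call:
arm_command --pt "0 -0.008 0.01 0.004 0 0 0.95" --pt "0 0 0.015 0.004 0 0 0.95" --pt "0 0.008 0.015 0.004 0 0 0.95" --pt "0 0.013 0.015 0.004 0 0 0.95" --pt "0 0.013 0.015 0.004 0 0 0.95"

```text
t: 20.27
tcp_pos: [0.6153, -0.0882, 0.0267]
orientation: [-3.141, 0.004, 1.66]
wrist_force: [-7.8, 0.5, 16.4]
finger_gap: 0.0259
```

Call:
arm_command --pt "0 0 0 0 0 0 0.6" --pt "0 0 0 0 0 0 0.5" --pt "0 0 0 0 0 0 0.5" --pt "0 0 0 0 0 0 0.5" --pt "0 0 -0.1 0 0 0 0.5"

```text
t: 20.68
tcp_pos: [0.6101, -0.0876, 0.0511]
orientation: [-3.13, 0.001, 1.66]
wrist_force: [0.5, -0.2, -0.3]
finger_gap: 0.0456
```

Call:
arm_command --pt "0 0 -0.1 0 0 0 0.5" --pt "0 0 -0.18 0 0 0 0.5" --pt "0 0 -0.2 0 0 0 0.5" --pt "0 0 -0.2 0 0 0 0.5" --pt "0 0 -0.2 0 0 0 0.5"

```text
t: 21.1
tcp_pos: [0.6105, -0.0875, 0.1106]
orientation: [-3.13, 0.001, 1.66]
wrist_force: [-0.5, 0.5, -0.5]
finger_gap: 0.0458
```

```bash
python3 -c "
from h import *
s=snap('wrist','w17')
import pickle;pickle.dump(s,open('w17.pkl','wb'))
for d,z in((-.06,.056),(-.03,.0545),(.03,.0545)):print(proj(s,bay(3,z,d)))
rel(bay(3,.12))"
```

```text
[317.68309262 173.37133588]
[317.62210455 227.59549275]
[317.49990789 325.59855307]
shift [-0.004  0.022 -0.034] turn [-0.009  0.001  0.001] | n rows trans 1.0 tcp [ 0.6098 -0.0874  0.1098] gap 0.0461 F [ 0.1 -0.2  0.1] t 21.15
```

View pics/w17.png

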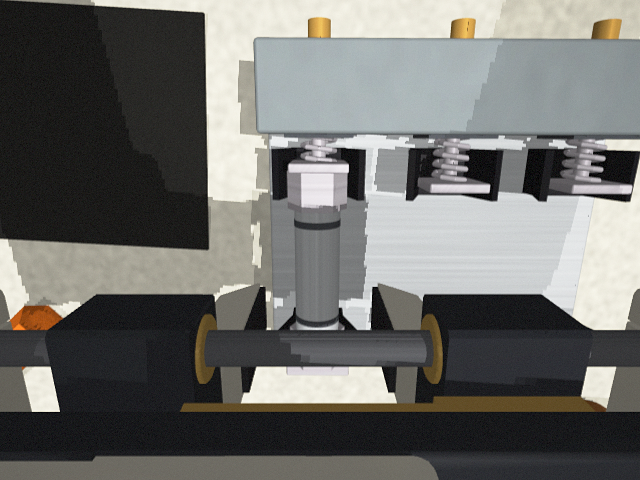

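```bash
python3 -c "
from h import *
rel([.555,-.3615,.12],np.pi/2+.015)"
```

```text
shift [-0.894 -0.263 -0.03 ] turn [-0.008  0.001  0.047] | n rows trans 7.0 tcp [ 0.6098 -0.0874  0.1098] gap 0.0461 F [ 0.1 -0.2  0.1] t 21.15
```

Call:
arm_command --pt "-0.13 -0.038 -0.03 0 0 0.01 0.4" --pt "-0.26 -0.077 -0.05 0 0 0.02 0.4" --pt "-0.39 -0.115 -0.07 0 0 0.03 0.4" --pt "-0.52 -0.153 -0.08 0 0 0.04 0.4" --pt "-0.65 -0.191 -0.08 -0.008 0 0.047 0.4"

```text
t: 21.57
tcp_pos: [0.5696, -0.2879, 0.1335]
orientation: [-3.14, 0.001, 1.586]
wrist_force: [0.1, -0.0, 1.1]
finger_gap: 0.0547
```

```bash
python3 -c "
from h import *
rel([.555,-.3615,.13],np.pi/2+.015)"
```

```text
shift [-0.245 -0.053  0.012] turn [-0.001  0.001  0.   ] | n rows trans 2.0 tcp [ 0.5696 -0.2879  0.1335] gap 0.0547 F [ 0.1 -0.   1.1] t 21.57
```

Call:
arm_command --pt "-0.13 -0.028 0 0 0 0 0.4" --pt "-0.23 -0.05 0.01 0 0 0 0.4" --pt "-0.245 -0.053 0.012 0 0 0 0.4" --pt "-0.245 -0.053 0.012 0 0 0 0.4" --pt "-0.245 -0.053 0.012 0 0 0 0.4"

```text
t: 21.98
tcp_pos: [0.554, -0.3604, 0.1279]
orientation: [-3.137, -0.002, 1.586]
wrist_force: [0.9, 0.8, -0.4]
finger_gap: 0.0549
```

```bash
python3 -c "
from h import *
s=snap('wrist','w18')
import pickle;pickle.dump(s,open('w18.pkl','wb'))
print(proj(s,[.5553-.03,-.362,.0315]),proj(s,[.5553+.03,-.361,.0315]))
rel([.555,-.3615,.03],np.pi/2+.015)"
```

```text
[317.20283387 205.45962557] [317.36553285 291.1266776 ]
shift [-0.009  0.001  0.328] turn [-0.002 -0.001  0.001] | n rows trans 3.0 tcp [ 0.555  -0.3591  0.1285] gap 0.0553 F [ 0.2  0.5 -0.2] t 22.03
```

View pics/w18.png

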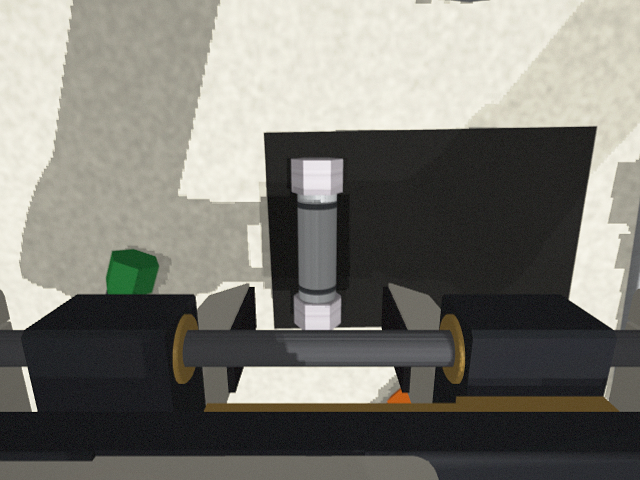

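Call:
arm_command --pt "-0.009 0.001 0.12 -0.002 0 0 0.4" --pt "-0.009 0.001 0.24 -0.002 0 0 0.4" --pt "-0.009 0.001 0.33 -0.002 0 0 0.4" --pt "-0.009 0.001 0.37 -0.002 0 0 0.4" --pt "-0.009 0.001 0.38 -0.002 0 0 0.4"

```text
t: 22.45
tcp_pos: [0.5538, -0.3577, 0.0112]
orientation: [-3.137, -0.006, 1.591]
wrist_force: [0.5, -0.9, 1.2]
finger_gap: 0.0551
```

```bash
python3 -c "
from h import *
rel([.555,-.3615,.0045],np.pi/2+.015)"
```

```text
shift [-0.013  0.004  0.022] turn [-0.003 -0.004  0.003] | n rows trans 1.0 tcp [ 0.5538 -0.3577  0.0112] gap 0.0551 F [ 0.5 -0.9  1.2] t 22.45
```

Call:
arm_command --pt "-0.008 0.004 0.01 -0.002 -0.003 0 0.4" --pt "-0.012 0.004 0.018 -0.002 -0.003 0 0.4" --pt "-0.012 0.004 0.02 -0.002 -0.003 0 0.5" --pt "-0.012 0.004 0.02 -0.002 -0.003 0 0.7" --pt "-0.012 0.004 0.02 -0.002 -0.003 0 0.95"

```text
t: 22.87
tcp_pos: [0.5559, -0.362, 0.0066]
orientation: [3.141, -0.0, 1.591]
wrist_force: [-0.2, 0.5, 0.3]
finger_gap: 0.0396
```

Call:
arm_command --pt "0 0 0 0 0 0 0.95" --pt "0 0 0 0 0 0 0.95" --pt "0 0 0 0 0 0 0.95" --pt "0 0 0 0 0 0 0.95" --pt "0 0 0 0 0 0 0.95"

```text
t: 23.28
tcp_pos: [0.5565, -0.3624, 0.0076]
orientation: [3.14, 0.001, 1.59]
wrist_force: [-0.7, 0.3, 5.7]
finger_gap: 0.026
```

```bash
python3 -c "
from h import *
rel(bay(2,.10,.014))"
```

```text
shift [ 1.163  0.248 -0.308] turn [ 0.001  0.    -0.043] | n rows trans 9.0 tcp [ 0.5565 -0.3624  0.0076] gap 0.026 F [-0.7  0.3  5.7] t 23.28
```

Call:
arm_command --pt "0 0 0 0 0 0 0.6" --pt "0 0 0 0 0 0 0.6" --pt "0.003 -0.005 0.006 0 0 0 0.6" --pt "0.003 -0.005 0.01 0 0 0 0.6" --pt "0.003 -0.005 0.01 0 0 0 0.6"

```text
t: 23.7
tcp_pos: [0.5544, -0.361, 0.0039]
orientation: [3.141, -0.0, 1.591]
wrist_force: [0.2, -0.4, -0.5]
finger_gap: 0.0364
```

Call:
arm_command --pt "0 0 0 0 0 0 0.95" --pt "0 0 0 0 0 0 0.95" --pt "0 0 0 0 0 0 0.95" --pt "0 0 0 0 0 0 0.95" --pt "0 0 0 0 0 0 0.95"

```text
t: 24.12
tcp_pos: [0.5542, -0.3611, 0.0037]
orientation: [-3.142, -0.0, 1.59]
wrist_force: [-0.9, -0.1, -1.0]
finger_gap: 0.0256
```

```bash
python3 -c "
from h import *
rel(bay(2,.10,.014))"
```

```text
shift [ 1.159  0.255 -0.321] turn [-0.    -0.    -0.044] | n rows trans 9.0 tcp [ 0.5542 -0.3611  0.0037] gap 0.0256 F [-0.9 -0.1 -1. ] t 24.12
```

Call:
arm_command --pt "0 0 -0.1 0 0 0 0.95" --pt "0 0 -0.23 0 0 0 0.95" --pt "0.1 0.02 -0.32 0 0 -0.01 0.95" --pt "0.23 0.05 -0.34 0 0 -0.03 0.95" --pt "0.36 0.08 -0.34 0 0 -0.044 0.95"

```text
t: 24.53
tcp_pos: [0.5778, -0.254, 0.1092]
orientation: [3.136, 0.003, 1.657]
wrist_force: [1.3, 0.2, -3.1]
finger_gap: 0.0259
```

```bash
python3 -c "
from h import *
rel(bay(2,.11,.014))"
```

```text
shift [ 0.79   0.223 -0.004] turn [ 0.003  0.002 -0.001] | n rows trans 6.0 tcp [ 0.5778 -0.254   0.1092] gap 0.0259 F [ 1.3  0.2 -3.1] t 24.53
```

Call:
arm_command --pt "0.13 0.037 0 0 0.002 0 0.95" --pt "0.26 0.073 0 0 0.002 0 0.95" --pt "0.39 0.11 0 0 0.002 0 0.95" --pt "0.52 0.147 0 0 0.002 0 0.95" --pt "0.65 0.184 0 0.003 0.002 0 0.95"

```text
t: 24.95
tcp_pos: [0.6154, -0.0529, 0.1088]
orientation: [-3.141, -0.0, 1.657]
wrist_force: [1.1, 0.1, -2.2]
finger_gap: 0.0263
```

```bash
python3 -c "
from h import *
rel(bay(2,.08,.014))"
```

```text
shift [0.134 0.04  0.096] turn [-0.    -0.    -0.001] | n rows trans 2.0 tcp [ 0.6154 -0.0529  0.1088] gap 0.0263 F [ 1.1  0.1 -2.2] t 24.95
```

Call:
arm_command --pt "0.1 0.03 0.01 0 0 0 0.95" --pt "0.134 0.04 0.04 0 0 0 0.95" --pt "0.134 0.04 0.08 0 0 0 0.95" --pt "0.134 0.04 0.096 0 0 0 0.95" --pt "0.134 0.04 0.096 0 0 0 0.95"

```text
t: 25.37
tcp_pos: [0.6217, -0.014, 0.0777]
orientation: [-3.137, 0.001, 1.656]
wrist_force: [-0.4, -1.2, -3.5]
finger_gap: 0.0263
```

```bash
python3 -c "
from h import *
s=snap('wrist','w19')
s=snap('wrist','w20')
rel(bay(2,.055,.014))"
```

```text
shift [0.009 0.003 0.081] turn [-0.001  0.001 -0.003] | n rows trans 1.0 tcp [ 0.6232 -0.0146  0.0794] gap 0.026 F [ 0.3 -0.6 -2.3] t 25.47
```

View pics/w20.png

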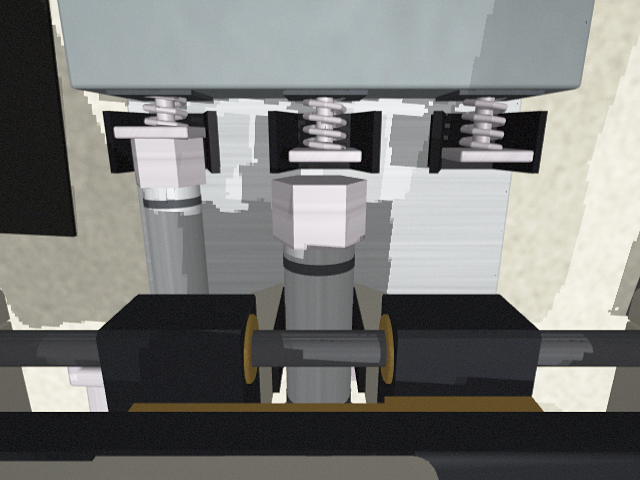

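Call:
arm_command --pt "0.009 0.004 0.04 0 0 -0.003 0.95" --pt "0.009 0.004 0.07 0 0 -0.003 0.95" --pt "0.009 0.004 0.081 0 0 -0.003 0.95" --pt "0.009 0.004 0.081 0 0 -0.003 0.95" --pt "0.009 0.004 0.081 0 0 -0.003 0.95"

```text
t: 25.88
tcp_pos: [0.6237, -0.012, 0.0545]
orientation: [-3.139, 0.001, 1.658]
wrist_force: [-0.6, 0.1, -1.3]
finger_gap: 0.0258
```

```bash
python3 -c "
from h import *
s=snap('wrist','w21')
rel(bay(2,.055,-.006))"
```

```text
shift [-0.    -0.067  0.   ] turn [-0.001  0.001 -0.   ] | n rows trans 1.0 tcp [ 0.6242 -0.0119  0.055 ] gap 0.026 F [ 0.3 -0.5 -2. ] t 25.93
```

View pics/w21.png

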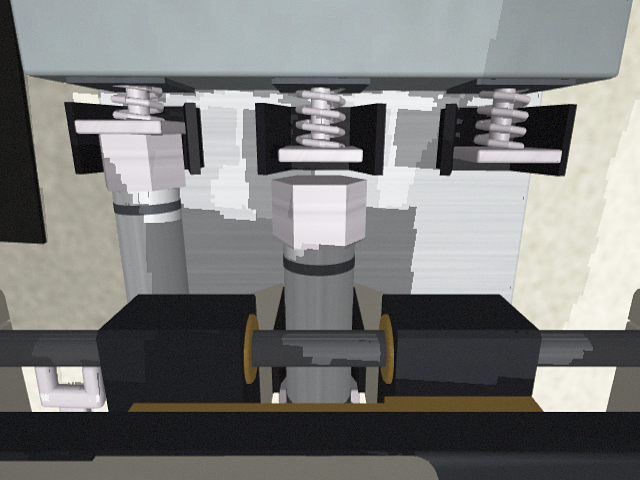

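Same picture as for bay 3 (plate centre u≈320.5, hexagon 319). Push, then lower.

Call:
arm_command --pt "0.002 -0.02 0 0 0 0 0.95" --pt "0.002 -0.04 0 0 0 0 0.95" --pt "0.002 -0.06 0 0 0 0 0.95" --pt "0.002 -0.073 0 0 0 0 0.95" --pt "0.002 -0.073 0 0 0 0 0.95"

```text
t: 26.35
tcp_pos: [0.6044, -0.0129, 0.0566]
orientation: [3.137, 0.001, 1.659]
wrist_force: [6.8, 1.0, -2.9]
finger_gap: 0.0261
```

Call:
arm_command --pt "0 -0.008 0.015 0 0 0 0.95" --pt "0 -0.01 0.03 0 0 0 0.95" --pt "0 -0.01 0.045 0 0 0 0.95" --pt "0 -0.01 0.06 0 0 0 0.95" --pt "0 -0.01 0.06 0 0 0 0.95"

```text
t: 26.77
tcp_pos: [0.6049, -0.0129, 0.0404]
orientation: [3.13, 0.001, 1.659]
wrist_force: [7.3, 1.1, 1.4]
finger_gap: 0.0266
```

```bash
python3 -c "
from h import *
rel(bay(2,.027,-.006))"
```

```text
shift [-0.003 -0.004  0.045] turn [0.008 0.001 0.   ] | n rows trans 1.0 tcp [ 0.6049 -0.0129  0.0404] gap 0.0266 F [7.3 1.1 1.4] t 26.77
```

Call:
arm_command --pt "0 -0.012 0.015 0.005 0 0 0.95" --pt "0 -0.012 0.03 0.009 0 0 0.95" --pt "0 -0.012 0.042 0.009 0 0 0.95" --pt "0 -0.012 0.046 0.009 0 0 0.95" --pt "0 -0.012 0.046 0.009 0 0 0.95"

```text
t: 27.18
tcp_pos: [0.6053, -0.0128, 0.0288]
orientation: [3.136, 0.002, 1.659]
wrist_force: [6.5, 0.2, 1.9]
finger_gap: 0.0263
```

```bash
python3 -c "
from h import *
s=snap('wrist','w22')
rel(bay(2,.027,-.0))"
```

```text
shift [-0.003  0.015  0.007] turn [0.004 0.001 0.   ] | n rows trans 1.0 tcp [ 0.6054 -0.0128  0.0289] gap 0.0259 F [ 7.1 -0.   0.6] t 27.23
```

View pics/w22.png

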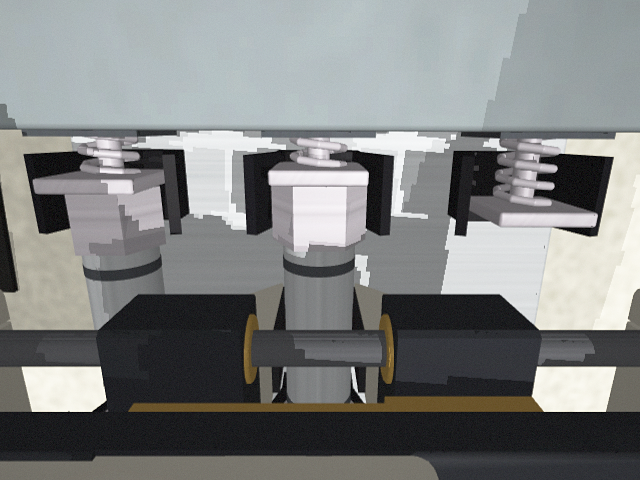

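Call:
arm_command --pt "0 -0.008 0.01 0.004 0 0 0.95" --pt "0 0 0.015 0.004 0 0 0.95" --pt "0 0.008 0.015 0.004 0 0 0.95" --pt "0 0.013 0.015 0.004 0 0 0.95" --pt "0 0.013 0.015 0.004 0 0 0.95"

```text
t: 27.65
tcp_pos: [0.6082, -0.0126, 0.0265]
orientation: [-3.14, 0.002, 1.659]
wrist_force: [-5.3, 0.0, 14.4]
finger_gap: 0.0262
```

Call:
arm_command --pt "0 0 0 0 0 0 0.6" --pt "0 0 0 0 0 0 0.5" --pt "0 0 0 0 0 0 0.5" --pt "0 0 0 0 0 0 0.5" --pt "0 0 -0.1 0 0 0 0.5"

```text
t: 28.07
tcp_pos: [0.603, -0.0126, 0.0511]
orientation: [-3.129, 0.001, 1.659]
wrist_force: [-0.1, 0.2, -0.4]
finger_gap: 0.0457
```

Call:
arm_command --pt "0 0 -0.1 0 0 0 0.5" --pt "0 0 -0.18 0 0 0 0.5" --pt "0 0 -0.25 0 0 0 0.5" --pt "0 0 -0.28 0 0 0 0.5" --pt "0 0 -0.28 0 0 0 0.5"

```text
t: 28.48
tcp_pos: [0.6059, -0.0124, 0.1373]
orientation: [-3.133, 0.001, 1.659]
wrist_force: [1.8, -0.4, 0.3]
finger_gap: 0.0458
```

```bash
python3 -c "
from h import *
s=snap('wrist','w23')
import pickle;pickle.dump(s,open('w23.pkl','wb'))
for b in (2,3):
  for d,z in((-.03,.0545),(.03,.0545)):print(proj(s,bay(b,z,d)))
rel([.348,-.2673,.2])"
```

```text
[317.51701934 214.38715823]
[317.46723451 303.64320342]
[196.66308842 214.23769749]
[204.0161049  303.49507592]
shift [-0.771 -0.93  -0.204] turn [-0.007  0.001  0.   ] | n rows trans 9.0 tcp [ 0.6047 -0.0125  0.1355] gap 0.0462 F [ 0.1 -0.2 -0.6] t 28.53
```

View pics/w23.png

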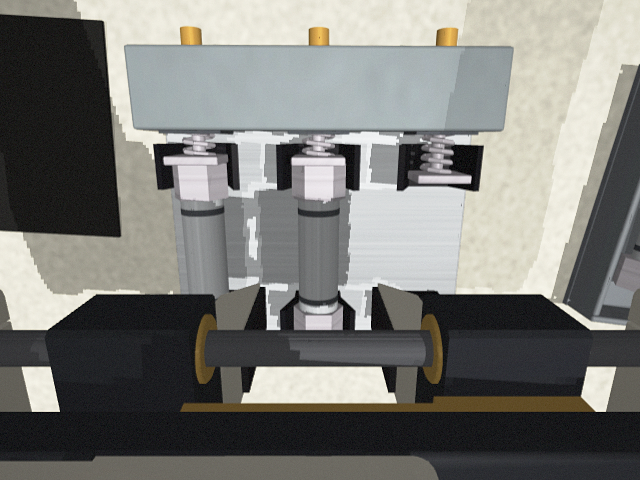

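```bash
python3 -c "
from h import *
rel([.345,-.268,.17],2.0)
print(arm.read_state()['joint_pos'])"
```

```text
shift [-0.772 -0.939 -0.104] turn [-0.007 -0.001 -0.217] | n rows trans 9.0 tcp [ 0.6047 -0.0125  0.1355] gap 0.0462 F [ 0.1 -0.2 -0.6] t 28.53
[ 0.06337502  0.49683188 -0.11590196  1.7449018   0.07164578  0.915116
  1.5761719 ]
```

Call:
arm_command --pt "-0.08 -0.1 -0.1 0 0 0.08 0.2" --pt "-0.17 -0.2 -0.12 0 0 0.16 0.1" --pt "-0.25 -0.31 -0.12 0 0 0.24 0" --pt "-0.33 -0.41 -0.12 0 0 0.32 0" --pt "-0.42 -0.51 -0.12 0 0 0.4 0"

```text
t: 28.95
tcp_pos: [0.4608, -0.1518, 0.1716]
orientation: [-3.13, 0.008, 1.029]
wrist_force: [1.2, -1.7, 1.0]
finger_gap: 0.0744
```

```bash
python3 -c "
from h import *
rel([.345,-.268,.17],2.0-np.pi)
print(arm.read_state()['joint_pos'])"
```

```text
shift [-0.531 -0.131  0.011] turn [0.002 0.011 1.382] | n rows trans 4.0 tcp [ 0.4608 -0.1518  0.1716] gap 0.0744 F [ 1.2 -1.7  1. ] t 28.95
[ 0.20861325  0.25344902  0.05826512  2.01146626 -0.01252757  0.89062153
  1.30168556]
```

Call:
arm_command --pt "-0.12 -0.03 0 0 0 0.08 0" --pt "-0.24 -0.06 0 0 0 0.16 0" --pt "-0.36 -0.09 0 0 0 0.24 0" --pt "-0.48 -0.12 0 0 0 0.32 0" --pt "-0.531 -0.131 0 0 0 0.4 0"

```text
t: 29.37
tcp_pos: [0.3396, -0.2705, 0.1717]
orientation: [-3.135, 0.017, 0.398]
wrist_force: [-0.1, 0.1, 0.7]
finger_gap: 0.0916
```

Call:
arm_command --pt "0 0 0 0 0 0.08 0" --pt "0 0 0 0 0 0.16 0" --pt "0 0 0 0 0 0.24 0" --pt "0 0 0 0 0 0.32 0" --pt "0 0 0 0 0 0.4 0"

```text
t: 29.78
tcp_pos: [0.3382, -0.27, 0.1699]
orientation: [3.137, 0.022, -0.222]
wrist_force: [-0.1, -0.4, 0.4]
finger_gap: 0.0917
```

```bash
python3 -c "
from h import *
rel([.345,-.268,.17],2.0-np.pi)
print(arm.read_state()['joint_pos'])"
```

```text
shift [ 0.021 -0.011 -0.001] turn [0.009 0.012 0.585] | n rows trans 1.0 tcp [ 0.3382 -0.27    0.1699] gap 0.0917 F [-0.1 -0.4  0.4] t 29.78
[ 0.30336876  0.17186933  0.32796313  2.13336753 -0.0561462   0.86443616
  0.44185905]
```

Call:
arm_command --pt "0.021 -0.011 0 0 0.003 0.08 0" --pt "0.021 -0.011 0 0 0.006 0.16 0" --pt "0.021 -0.011 0 0 0.008 0.24 0" --pt "0.021 -0.011 0 0 0.01 0.32 0" --pt "0.021 -0.011 0 0.006 0.012 0.4 0"

```text
t: 30.2
tcp_pos: [0.3439, -0.2672, 0.168]
orientation: [3.138, 0.003, -0.846]
wrist_force: [0.6, 0.0, 0.4]
finger_gap: 0.0915
```

Call:
arm_command --pt "0 0 0 0 0 0.08 0" --pt "0 0 0 0 0 0.15 0" --pt "0 0 0 0 0 0.19 0" --pt "0 0 0 0 0 0.19 0" --pt "0 0 0 0 0 0.19 0"

```text
t: 30.62
tcp_pos: [0.343, -0.2667, 0.1667]
orientation: [3.135, 0.004, -1.142]
wrist_force: [0.6, 0.1, -0.1]
finger_gap: 0.0918
```

```bash
python3 -c "
from h import *
s=snap('wrist','w24')
import pickle;pickle.dump(s,open('w24.pkl','wb'))
snap('top','top2')
rel([.345,-.268,.17],2.0-np.pi)
print(arm.read_state()['joint_pos'])"
```

```text
shift [ 0.006 -0.004 -0.009] turn [ 0.004  0.002 -0.   ] | n rows trans 1.0 tcp [ 0.3433 -0.2669  0.1672] gap 0.0922 F [-0.2 -0.3 -0.3] t 30.72
[ 0.19756673  0.17723554  0.43930738  2.14356525 -0.09524918  0.8453988
 -0.44775856]
```

View pics/w24.png

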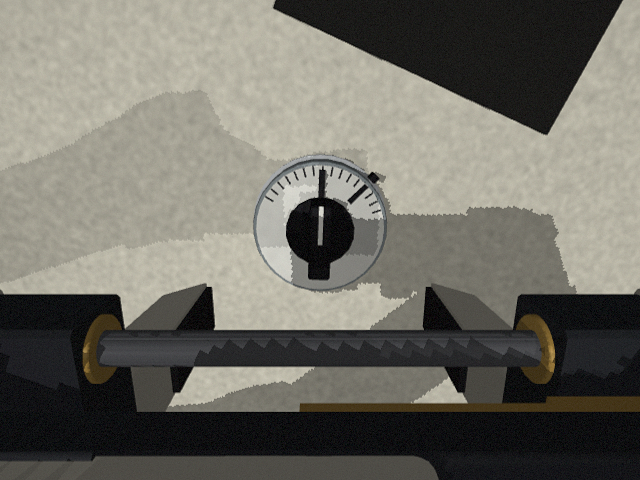

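View pics/top2.png

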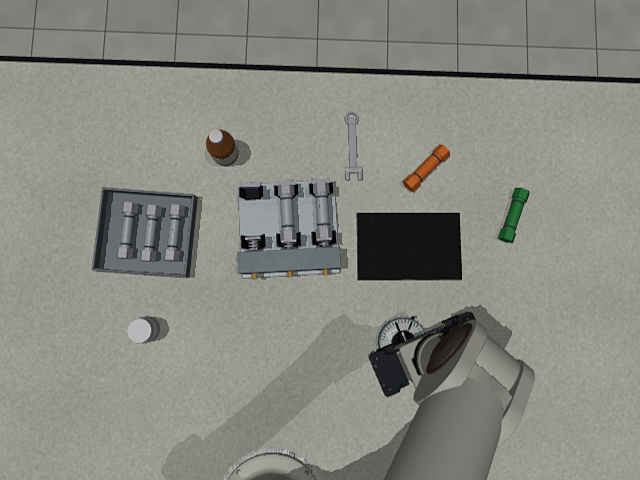

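```bash
python3 -c "
from h import *
import pickle
s=pickle.load(open('w24.pkl','rb'))
i=s['frame'][140:305,240:400,::-1];cv2.imwrite('pics/w24a.png',cv2.resize(i,None,fx=4,fy=3.5,interpolation=2))
print(ray(s,320,223,.031),ray(s,320,231,.038))
o=-np.array(s['R']).T@s['t'];print(o)"
```

```text
[ 0.34702641 -0.2656855   0.031     ] [ 0.34295261 -0.26755769  0.038     ]
[ 0.40947558 -0.23699196  0.32351645]
```

View pics/w24a.png

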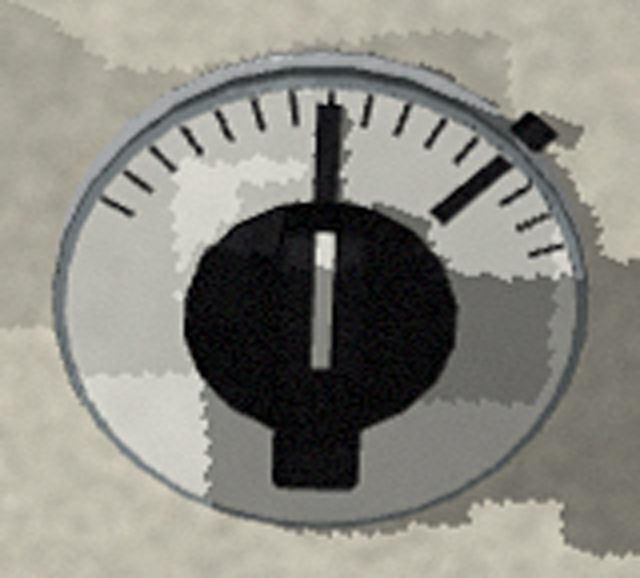

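```bash
python3 -c "
from h import *
import pickle
s=pickle.load(open('w24.pkl','rb'))
A=lambda x,y:(240+(x-1.5)/4,140+(y-1.25)/3.5)
print('bar end far',ray(s,*A(316,489),.071),'line top',ray(s,*A(325,230),.071),'line bot',ray(s,*A(321,370),.071))
print('dial', ray(s,*A(321,296),.031),'disc top/bot',ray(s,*A(321,200),.038),ray(s,*A(321,436),.038),ray(s,*A(321,200),.071))
print('ptr tip',ray(s,*A(331,103),.034),'zero out',ray(s,*A(508,158),.031),'in',ray(s,*A(441,215),.031))
print('dial l r t b',ray(s,*A(60,296),.031),ray(s,*A(583,296),.031),ray(s,*A(321,80),.031),ray(s,*A(321,522),.031))"
```

```text
bar end far [ 0.31921535 -0.27743074  0.071     ] line top [ 0.36646437 -0.25737781  0.071     ] line bot [ 0.34162325 -0.26807729  0.071     ]
dial [ 0.34612505 -0.26599499  0.031     ] disc top/bot [ 0.36628563 -0.25673495  0.038     ] [ 0.31908428 -0.27842095  0.038     ] [ 0.37127752 -0.25445305  0.071     ]
ptr tip [ 0.38480505 -0.25021825  0.034     ] zero out [ 0.38777354 -0.2849188   0.031     ] in [ 0.37165805 -0.27897409  0.031     ]
dial l r t b [ 0.32537996 -0.22082841  0.031     ] [ 0.36692163 -0.3112737   0.031     ] [ 0.38808279 -0.2467181   0.031     ] [ 0.29801483 -0.28809856  0.031     ]
```

```bash
python3 -c "
from h import *
rel([.342,-.2662,.046],-1.17)"
```

```text
shift [-0.003  0.001  0.404] turn [0.004 0.002 0.018] | n rows trans 3.0 tcp [ 0.3433 -0.2669  0.1672] gap 0.0922 F [-0.2 -0.3 -0.3] t 30.72
```

Call:
arm_command --pt "-0.003 0.001 0.12 0 0.002 0.018 0.4" --pt "-0.003 0.001 0.24 0.004 0.002 0.018 0.5" --pt "-0.003 0.001 0.33 0.004 0.002 0.018 0.5" --pt "-0.003 0.001 0.38 0.004 0.002 0.018 0.5" --pt "-0.003 0.001 0.395 0.004 0.002 0.018 0.5"

```text
t: 31.13
tcp_pos: [0.3397, -0.2649, 0.0461]
orientation: [3.138, 0.004, -1.169]
wrist_force: [-0.6, 0.3, 0.3]
finger_gap: 0.0631
```

```bash
python3 -c "
from h import *
s=snap('wrist','w25')
rel([.342,-.2662,.046],-1.17)"
```

```text
shift [ 0.005 -0.004  0.002] turn [0.002 0.002 0.   ] | n rows trans 1.0 tcp [ 0.3402 -0.2653  0.0467] gap 0.0589 F [-0.2 -0.1 -1.1] t 31.18
```

View pics/w25.png

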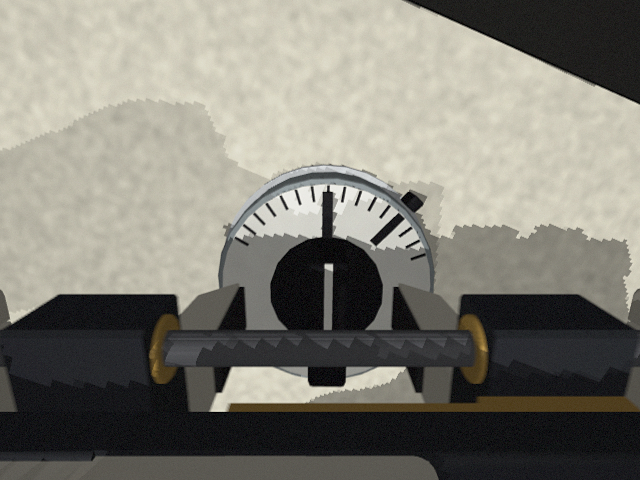

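Call:
arm_command --pt "0.005 -0.004 0.002 0 0 0 0.5" --pt "0.009 -0.004 0.002 0 0 0 0.6" --pt "0.009 -0.004 0.002 0 0 0 0.7" --pt "0.009 -0.004 0.002 0 0 0 0.95" --pt "0.009 -0.004 0.002 0 0 0 0.95" --grip_force 25

```text
t: 31.6
tcp_pos: [0.3431, -0.2677, 0.0469]
orientation: [3.14, 0.002, -1.17]
wrist_force: [0.6, 0.4, -0.2]
finger_gap: 0.0256
```

Call:
arm_command --pt "0 0 0 0 0 0 0.95" --pt "0 0 0 0 0 0 0.95" --pt "0 0 0 0 0 0 0.95" --pt "0 0 0 0 0 0 0.95" --pt "0 0 0 0 0 0 0.95"

```text
t: 32.02
tcp_pos: [0.3432, -0.2672, 0.0475]
orientation: [3.141, 0.003, -1.169]
wrist_force: [-1.0, 2.2, 6.2]
finger_gap: 0.0145
```

```bash
python3 -c "
from h import *
s=snap('wrist','w26')
rel([.342,-.2662,.046],-1.17)"
```

```text
shift [-0.004  0.002  0.005] turn [0.001 0.002 0.   ] | n rows trans 1.0 tcp [ 0.3432 -0.2672  0.0474] gap 0.0147 F [-1.9  2.   7.2] t 32.07
```

View pics/w26.png

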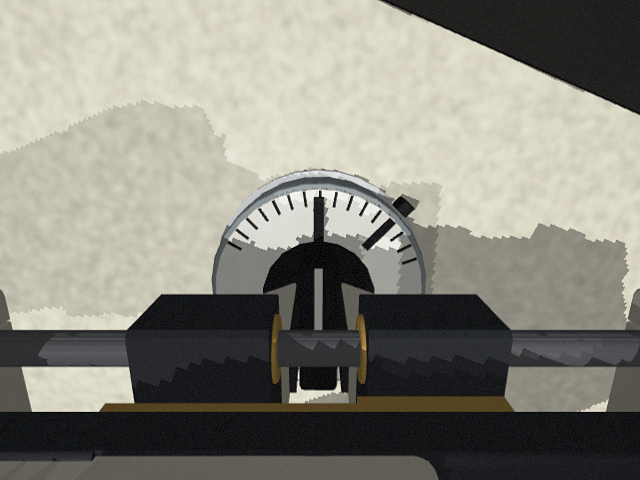

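Call:
arm_command --pt "0 0 0 0 0 0.07 0.95" --pt "0 0 0 0 0 0.14 0.95" --pt "0 0 0 0 0 0.21 0.95" --pt "0 0 0 0 0 0.28 0.95" --pt "0 0 0 0 0 0.35 0.95"

```text
t: 32.48
tcp_pos: [0.3432, -0.2671, 0.0475]
orientation: [3.14, 0.002, -1.724]
wrist_force: [-0.5, 0.0, -2.8]
finger_gap: 0.0152
```

```bash
python3 -c "
from h import *
s=snap('wrist','w27')
rel([.3432,-.2672,.046],-1.17-.76)"
```

```text
shift [ 0.    -0.     0.005] turn [0.001 0.001 0.127] | n rows trans 1.0 tcp [ 0.3432 -0.2671  0.0475] gap 0.0146 F [-0.5  1.1  0.7] t 32.53
```

View pics/w27.png

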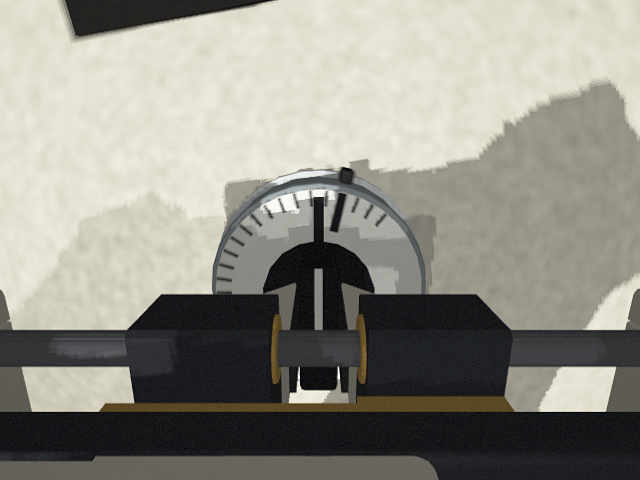

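Call:
arm_command --pt "0 0 0 0 0 0.06 0.95" --pt "0 0 0 0 0 0.12 0.95" --pt "0 0 0 0 0 0.135 0.95" --pt "0 0 0 0 0 0.135 0.95" --pt "0 0 0 0 0 0.135 0.95"

```text
t: 32.95
tcp_pos: [0.3432, -0.2671, 0.0475]
orientation: [3.139, 0.001, -1.939]
wrist_force: [-0.4, -0.3, -2.6]
finger_gap: 0.0149
```

```bash
python3 -c "
from h import *
s=snap('wrist','w28')
i=s['frame'][150:310,230:410,::-1];cv2.imwrite('pics/w28a.png',cv2.resize(i,None,fx=4,fy=3.5,interpolation=2))
import pickle;pickle.dump(s,open('w28.pkl','wb'))
print(arm.read_state()['orientation'])"
```

```text
[ 3.13922385e+00  1.18577178e-03 -1.93964843e+00]
```

View pics/w28a.png

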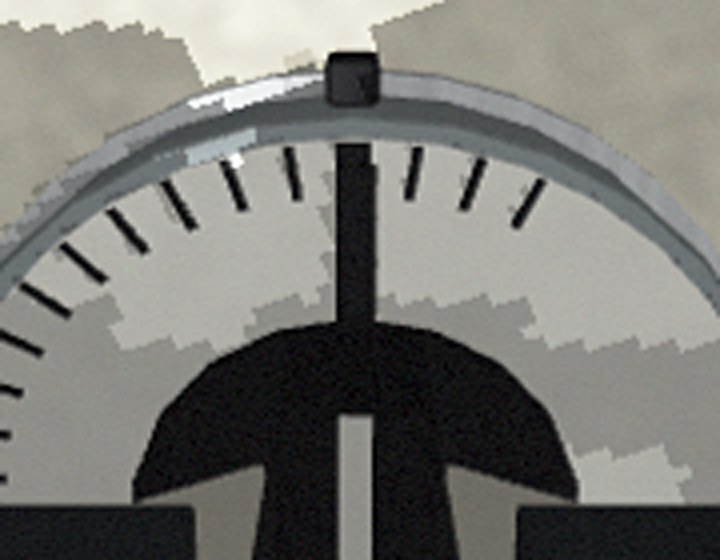

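Call:
arm_command --pt "0 0 0 0 0 0 0.7" --pt "0 0 0 0 0 0 0.5" --pt "0 0 0 0 0 0 0.5" --pt "0 0 0 0 0 0 0.5" --pt "0 0 -0.08 0 0 0 0.5"

```text
t: 33.42
tcp_pos: [0.341, -0.2655, 0.0692]
orientation: [3.133, 0.002, -1.939]
wrist_force: [0.3, 0.5, -0.6]
finger_gap: 0.043
```

Call:
arm_command --pt "0 0 -0.12 0 0 0 0.5" --pt "0 0 -0.25 0 0 0 0.5" --pt "0 0 -0.37 0 0 0 0.5" --pt "0 0 -0.45 0 0 0 0.5" --pt "0 0 -0.45 0 0 0 0.5"

```text
t: 33.83
tcp_pos: [0.3449, -0.2682, 0.2089]
orientation: [-3.141, 0.002, -1.939]
wrist_force: [1.3, -0.8, 1.0]
finger_gap: 0.046
```

```bash
python3 -c "
from h import *
s=snap('wrist','w29');s=snap('wrist','w29')
i=s['frame'][120:320,200:420,::-1];cv2.imwrite('pics/w29a.png',cv2.resize(i,None,fx=3.2,fy=2.9,interpolation=2))
s=snap('top','top3')
i=s['frame'][170:290,80:350,::-1];cv2.imwrite('pics/top3a.png',cv2.resize(i,None,fx=2.9,fy=4,interpolation=2))
st=arm.read_state();print(st['tcp_pos'],st['t'])"
```

```text
[ 0.34189749 -0.26565644  0.2039366 ] 33.9833
```

View pics/w29a.png

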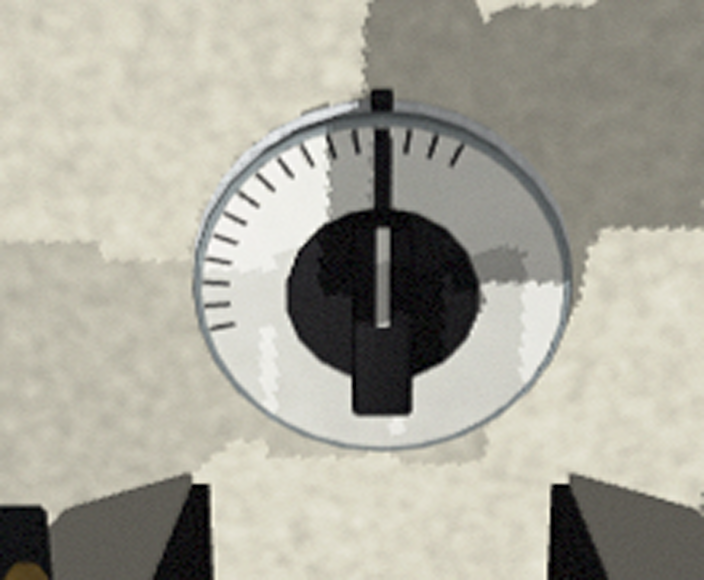

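View pics/top3a.png

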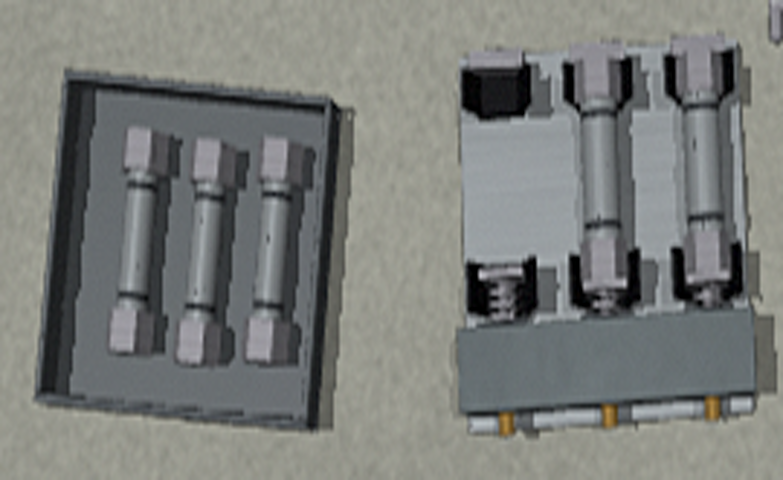

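The pointer, zero mark and nub line up (x about 382 in the crop). The three used cartridges lie in the tray, and the two fresh ones are home in bays 2 and 3.

```bash
python3 -c "
from h import *
print(workorder.sign_off())"
```

```text
the job is handed in; nothing more can be done
None
```

I changed the cartridges, set the gauge and handed the job in at about 34 s of robot time; no verdict was reported.

- **Cartridges:** All three used cartridges went from the rack to the tray. Both fresh ones on the mat (there were only two) were pressed against the spring plates and lowered behind the stops in bays 3 and 2. I kept them level instead of tipping them; each seated with about 15 N of downward contact force. Bay 1 is left empty.
- **Knob:** I then turned the zero knob about 0.77 rad clockwise onto the zero mark.
- **Last checks:** The final pictures show the three used cartridges inside the tray walls. The two fresh ones look level, with their ring marks within about 3 pixels of the home position. The pointer lies on the zero mark by eye, and the gripper was open and clear at about 0.2 m.
- **Disagreements:** The top and wrist cameras differed by about 4 mm in x, and the wrist camera was off sideways by 1–2 mm. I corrected the sideways error by lining the parts up directly in the picture.

I did not touch the bottle, jar, wrench or the green and orange look-alikes, but I did not measure their positions again at the end. I saw no knocked-aside cartridge and no grip slip.

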